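Lever a stuck polishing wheel off its seat

TASK

The white polishing wheel has stuck on the upright spindle of the green changing stand. Take the orange-handled pry bar from its blue cradle, set its blade over the brass fulcrum roller and under the wheel's steel flange, and lever the wheel up until the red band at the top of the spindle has gone right into the hub (the wheel then stands at least 12 mm clear of its seat), never touching the wheel with the robot itself. Then lay the bar back in both yokes of its cradle and let go, leaving the jar, the compound block and the spare wheel where they are.

Things in the scene. Friction and masses are not known exactly. Their poses are not given: they have to be found in the camera images.
- stand: Green base plate 140 x 190 x 12 mm (its y from -120 to 70), fixed. Origin at bench level on the axis of the upright spindle (20 mm thick, top at z = 120 mm), z up. A collar, 44 mm in diameter, rises to z = 44 mm: the wheel's seat. Red band on the spindle from z = 98 to 110 mm. The fulcrum is at y = -95 mm; the bar goes in along the stand's +y, its handle sticking out to -y.
- wheel (a joint): Height of the wheel above its seat, m: 0 seated, 0.035 at most; begins between 0 and 0.004. The wheel is tight: about 40 N upwards moves it, and it stays where it is left. At 0.012 the red band has just gone into the hub.
- fulcrum: The fulcrum, fixed to the stand: brass roller between two yellow cheeks 36 mm apart that rise 12 mm above the roller. Origin at bench level under the roller's middle, axes as the stand's.
- fulcrum_top (a point): Top of the roller (12 mm thick, along the stand's x), 46 mm above the bench, 35 mm outside the wheel's rim. With its tip 20 mm inside the rim of the seated wheel, the bar touches roller and rim at about 0.2 rad tilt, handle high; tilted 0.15 rad the other way it has raised the wheel some 16 mm and its handle is still clear of the bench.
- bar: Loose pry bar 220 x 22 mm, about 0.32 kg, flat underside. Origin: middle of the underside; x along it to the tip (+110 mm), z up. Orange handle x = -110 to +2 mm, 18 mm thick; then steel blade 6 mm thick. Centre of mass near x = -30 mm. Begins in the cradle, tip towards the cradle's +x. Let go on the roller with its tip under the flange it stays there, being handle-heavy.
- bar_tip (a point): Middle of the bar's tip: 110 mm along x from the bar's origin, 3 mm above the underside (half the blade's thickness).
- cradle: Blue cradle, fixed: base strip 200 x 60 x 8 mm, long in x, with U yokes at x = -85 and +85 mm, each 10 mm long, floor 30 mm above the bench, 34 mm wide between cheeks reaching z = 44 mm. Between the yokes there is room for fingers beside and under the bar. Origin: centre of its underside.
- cradle_seat (a point): Point midway between the yokes at the height of their floors (30 mm above the bench): the bar's origin lies about here when in place.
- jar: White jar with blue cap, 64 mm in diameter, 85 mm high, loose; origin at the centre of its underside. Leave alone.
- compound_block: Green block with a paper band, 50 x 120 x 40 mm, loose; origin at the centre of its underside. Leave alone.
- spare_wheel: Grey felt wheel lying flat, 100 mm in diameter, 28 mm high with its hub, loose; origin at the centre of its underside. Leave alone.
- wheel_under (a point): White hard felt wheel on a steel flange (its underside) 120 mm in diameter, 6 mm thick; steel hub 36 mm in diameter, top 54 mm above this point. This point: centre of the flange's underside, 44 mm above the bench when seated. It only slides straight up the spindle, never tilting. Between collar and rim (22 to 60 mm from the axis) the space under it is free down to the base plate.
Not all that is in view belongs to the job. What is meant by the bar is not brown, and is the larger of those in its own colour. Several things have the shape of the cradle; the one meant has the colours described above.

How it is judged (in metres and radians):
On the way, in this order (a step that is already met when the one before it is completed fails the run):
1. the bar lies on the fulcrum roller with its tip under the wheel's flange (y of bar_tip in the frame of stand above -0.056 m and z of bar_tip in the frame of wheel_under below 0 m and contact force between bar and fulcrum above 0.3 N), for 0.05 s.
2. the wheel has been levered at least 12 mm above its seat, the bar bearing on both roller and wheel (value of joint wheel above 0.012 m and contact force between bar and fulcrum above 0.5 N and contact force between bar and wheel above 0.3 N), for 0.1 s.
At the end, for the whole second after the job is handed in: The wheel stands at least 12 mm above its seat; the bar lies flat and at rest in both yokes of its cradle, right side up, its middle within 22 mm of the cradle's and within 4 mm of yoke height, either way round (value of joint wheel above 0.012 m and horizontal distance between bar and cradle_seat below 0.022 m and z of bar in the frame of cradle_seat between -0.004 and 0.004 m and angle between the x axis of bar and the x axis of cradle, either way round below 0.15 rad and angle between bar's own z axis and vertical below 0.08 rad and contact force between bar and cradle above 0.5 N and linear speed of bar below 0.02 m/s); the robot touches nothing.
It fails at once if the robot touches the wheel (contact force between the arm and wheel above 1 N).
It fails at once if the fingers touch the wheel (contact force between the fingers and wheel above 1 N).
It fails at once if the jar is moved more than 20 mm (distance of jar from where it was at the start of the episode above 0.02 m).
It fails at once if the compound block is moved more than 20 mm (distance of compound_block from where it was at the start of the episode above 0.02 m).
It fails at once if the spare wheel is moved more than 20 mm (distance of spare_wheel from where it was at the start of the episode above 0.02 m).
It also fails if it takes over 66 s, if anything falls off the work surface, if the arm or the gripper's body presses on something with over 40 N, if the wrist force passes 120 N, or if a joint passes its speed limit or range.

ROBOT

A 6-joint arm with a two-finger parallel gripper is mounted at the origin on the work surface. World frame = base frame: x ahead of the robot, y to its left, z up, the work surface at z = 0. Lengths are in mm, angles in rad, forces in N, time in s.
With the tool pointing down it reaches from about 400 to 925 mm from the base axis. Payload 12.5 kg.
Tool frame: the origin (TCP) lies at the very end of the fingers, on their centre line; the grasp point (between the pads) lies 19 mm behind it (env.grip_point_offset is the distance from the TCP to the grasp point, in mm); z points along the fingers, y is the direction in which the jaws open and shut (so a half turn about z gives the same grasp; the last joint's range is limited). The gripper opens to 95 mm and grips with 3 to 60 N. Pads are 20 mm wide; open, the fingers measure 119 mm over their backs; the gripper's body (75 mm by 180 mm) begins 59 mm behind the grasp point.
Start: joints at [-1.417, 0.491, 1.559, -0, 1.092, -0.106], TCP at [160.577, -604.038, 214.661] pointing down, gripper open.
Joint ranges: [-3.1, 3.1], [-0.84, 2.19], [0.05, 2.79], [-1.13, 4.28], [0.06, 2.93], [-2.69, 2.69]. Speed limits (rad/s): [2.22, 2.22, 2.79, 3.14, 3.14, 3.14].

INTERFACE

Orientations are given as [roll, pitch, yaw] about the fixed x, y, z axes, in that order (R = Rz(yaw) Ry(pitch) Rx(roll)).
In Python, from cell import env gives the robot as it stands.
- The arm moves only by the tool drive_tool, never from a script. Its argument "commands" is a list of rows, each an object of numbers: "dx", "dy", "dz": the shift along the world's x, y, z in mm; "yaw": the turn about the world's z in degrees. In form: [{"dx": .., "dy": .., "dz": .., "yaw": ..}, ...]. A call has 1 to 5 rows; each row shifts and turns the commanded pose from where the row before left it; what a row does not reach is not made up. A row lasts 1/12 s, in which the tool goes at most 41.7 mm and 7.16 degrees, less where a joint would pass 70% of its speed; a pose out of reach is approached as far as the arm can. A call with a gripper value outside its range is refused whole. "grip" is the opening, from 0 (shut) to 1 (fully open), set as the call begins (left out, the last holds). The fingers move at their own pace and stop on an object; the grip force is fixed at half the most. Time passes only in rows, so rows that do not move let the fingers close. It gives the time, the measured TCP pose, the force and the opening at its end, in the units of the state.
- env.state(): the state, without advancing time (a new reading comes with each control period).
- env.read_camera(name): name is "scene" or "top" or "wrist"; returns the picture (400x640x3 uint8, red, green, blue); there is no depth.
- env.calibration(name): a dict with "intrinsics" (3x3 intrinsics, pixels), "rvec" (rotation vector, rad) and "tvec" (3), from world to camera coordinates, as OpenCV has them. Camera axes: x right, y down, z forward; pixel columns grow to the right and rows downward; lengths in mm; the calibration is good to about 2 mm. A picture is of the moment at which its call begins: read the wrist's pose just before it. calibration takes no time and is no camera call; for the wrist camera it gives the pose at the moment of the call.
- env.job_done(): hands the job in, once; it reports no verdict.
Trained networks look in the newest picture that a camera, given by its name, has taken for a name from the list of things; names that differ only in an ending like _2 or _b are one class to them, and where a whole thing is asked for, a point or a joint stands for the part that bears it (a point fixed in the world has none). Each returns a list of dicts, best first, with "conf" (0 to 1); they miss things now and then, are a little off and sometimes report something else, mostly with a low value. They report only what shows in the picture. A call takes as long as a camera call. They do not tell look-alikes from the thing itself.
- env.trace(query, camera): "pixels" (400x640 bool, what is visible of it) and "pixel" ([column, row] in pixels, amid what is visible of it).
- env.place_of(query, camera): "pixel" ([column, row] in pixels: a listed point, or the origin of a listed thing).
The state is a dict: "t": time; "joints": joint angles; "qvel": joint speeds; "tau": joint torques, N m; "eef_pos": TCP position; "tcp_rot": TCP orientation; "ft_force": force on the tool from outside, world axes, zero at the start; "moment": the same for the moment, N m; "opening": opening from 0.0 (shut) to 1.0 (fully open).
Only numpy, scipy, OpenCV 4.12 (cv2) and the standard library are available. Lean on these libraries where they do the work, as an engineer would, in place of code of your own. Each camera call takes 0.05 s, during which the arm holds its last target.

## Working session

There is one attempt and no reset: what is moved stays moved. The work goes in short steps, Python scripts to look and compute and a tool call to move; the robot and the scene stay as the last step left them, time stands still between calls to the robot, and variables do not carry over. Pictures are saved under pics/ and viewed, and the job is handed in when it is done.

Besides the shell and the picture viewer there is one more tool, called after "Emit:" by a JSON object that holds its "api" and its "payload". drive_tool: Moves the arm, as the interface text tells. Its arguments: {"type":"object","properties":{"commands":{"type":"array"},"grip":{"type":"number"}},"required":["commands"]}

```bash
ls; mkdir -p pics; cat > h.py <<'E'
import numpy as np, cv2
from cell import env
def save(name,fn,crop=None,scale=1):
    im=env.read_camera(name)
    o=im
    if crop: o=im[crop[1]:crop[3],crop[0]:crop[2]]
    if scale!=1: o=cv2.resize(o,None,fx=scale,fy=scale,interpolation=cv2.INTER_CUBIC)
    cv2.imwrite('pics/'+fn,o[:,:,::-1]); return im
def cal(name):
    c=env.calibration(name); R=cv2.Rodrigues(np.array(c['rvec'],float))[0]; return np.array(c['intrinsics'],float),R,np.array(c['tvec'],float).ravel()
def ray(name,px,z,c=None):
    K,R,t=c or cal(name)
    d=R.T@np.linalg.solve(K,np.array([px[0],px[1],1.])); o=-R.T@t
    return o+d*(z-o[2])/d[2]
def proj(name,P,c=None):
    K,R,t=c or cal(name); p=K@(R@np.array(P,float)+t); return p[:2]/p[2]
def cam(name):
    K,R,t=cal(name); return -R.T@t
E
python3 - <<'E'
from h import *
save('scene','s0.png');save('top','t0.png');save('wrist','w0.png')
print(env.state())
for n in ['scene','top','wrist']: print(n,cam(n),cal(n)[0][0,0])
E
```

```text
pics
{'t': 0.15, 'joints': array([-1.41659695e+00,  4.91395678e-01,  1.55932280e+00,  1.14713577e-05,
        1.09171367e+00, -1.05591988e-01]), 'qvel': array([ 0.00072745, -0.00243919, -0.00282666,  0.00093314, -0.00095591,
        0.00061154]), 'tau': array([ 1.40309370e-03, -6.12896776e+01, -2.58277076e+01,  6.92909234e-02,
        4.73501044e-02, -8.10245319e-05]), 'eef_pos': array([ 160.54988345, -603.8332612 ,  214.2071862 ]), 'tcp_rot': array([-3.14075890e+00, -9.85984723e-05,  2.59786031e-01]), 'ft_force': array([-0.44260582, -0.45267945, -0.38367968]), 'moment': array([ 0.02384055, -0.03016387, -0.00656524]), 'opening': 0.997269295203735}
scene [ 981.94396326 -547.66488334 1041.4848443 ] 444.68085476757005
top [ 313.96850306  -97.66021553 1505.78106743] 443.57517368814774
wrist [ 226.21460455 -585.28914153  384.44268416] 304.32748115802224
```

View pics/s0.png

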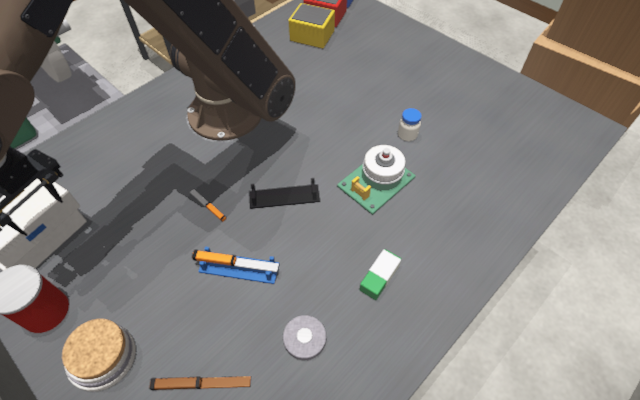

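View pics/t0.png

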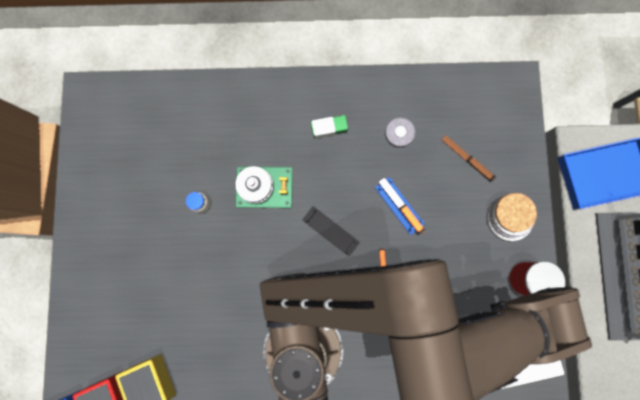

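View pics/w0.png

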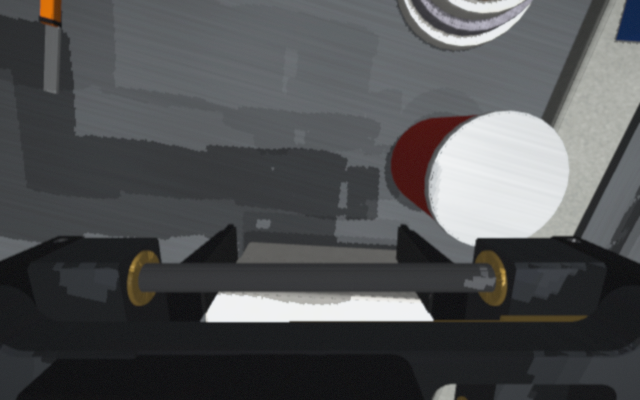

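```bash
python3 - <<'E'
from h import *
for n in ['scene','top','wrist']:
  for q in ['bar','bar_tip','cradle_seat','cradle','fulcrum_top','wheel_under','stand','jar','compound_block','spare_wheel']:
    try:
      r=env.place_of(q,n)
      print(n,q,[(np.round(x['pixel']).tolist(),round(x['conf'],2)) for x in r][:5])
    except Exception as e: print(n,q,e)
E
```

```text
scene bar [([234.0, 263.0], 0.89), ([202.0, 386.0], 0.89), ([209.0, 206.0], 0.76)]
scene bar_tip [([278.0, 266.0], 0.81), ([193.0, 188.0], 0.69), ([249.0, 382.0], 0.62), ([378.0, 276.0], 0.32)]
scene cradle_seat [([283.0, 189.0], 0.75), ([278.0, 266.0], 0.68), ([235.0, 260.0], 0.67)]
scene cradle [([283.0, 194.0], 0.88), ([242.0, 269.0], 0.8)]
scene fulcrum_top [([357.0, 184.0], 0.53), ([235.0, 262.0], 0.26)]
scene wheel_under [([384.0, 165.0], 0.63)]
scene stand [([382.0, 179.0], 0.87), ([357.0, 192.0], 0.67)]
scene jar [([410.0, 131.0], 0.67)]
scene compound_block [([381.0, 278.0], 0.83)]
scene spare_wheel [([309.0, 338.0], 0.9), ([379.0, 277.0], 0.5)]
top bar [([404.0, 207.0], 0.98), ([468.0, 155.0], 0.6), ([382.0, 271.0], 0.43)]
top bar_tip [([443.0, 136.0], 0.6)]
top cradle_seat [([400.0, 204.0], 0.81), ([330.0, 229.0], 0.63)]
top cradle [([327.0, 227.0], 0.8), ([396.0, 207.0], 0.65)]
top fulcrum_top [([283.0, 188.0], 0.64)]
top wheel_under [([254.0, 187.0], 0.88)]
top stand [([260.0, 187.0], 0.62)]
top jar [([203.0, 203.0], 0.85), ([399.0, 134.0], 0.33)]
top compound_block [([332.0, 127.0], 0.69)]
top spare_wheel [([398.0, 134.0], 0.86)]
wrist bar [([56.0, 26.0], 0.89)]
wrist bar_tip []
wrist cradle_seat []
wrist cradle []
wrist fulcrum_top []
wrist wheel_under []
wrist stand []
wrist jar []
wrist compound_block []
wrist spare_wheel []
```

```bash
python3 - <<'E'
from h import *
T=cal('top');S=cal('scene')
def tri(a,b):
    P=cv2.triangulatePoints(T[0]@np.c_[T[1],T[2]],S[0]@np.c_[S[1],S[2]],np.array(a,float).reshape(2,1),np.array(b,float).reshape(2,1));return (P[:3]/P[3]).ravel()
for n,a,b in [('bar',(404,207),(234,263)),('seat',(400,204),(235,260)),('cradle',(396,207),(242,269)),('ful',(283,188),(357,184)),('wheel',(254,187),(384,165)),('stand',(260,187),(382,179)),('jar',(203,203),(410,131)),('blk',(332,127),(381,278)),('spare',(398,134),(309,338)),('barTip',(383,181),(278,266))]:
    print(n,np.round(tri(a,b)))
print('top z rays', [np.round(ray('top',p,z)) for p,z in [((404,207),30),((400,204),30),((283,188),46),((254,187),44),((203,203),0),((332,127),0),((398,134),0),((378,180),8),((410,231),8)]])
print('scene z rays', [np.round(ray('scene',p,z)) for p,z in [((234,263),30),((235,260),30),((357,184),46),((384,165),44),((410,131),0),((381,278),0),((309,338),0)]])
im=env.read_camera('top'); cv2.imwrite('pics/tc.png',cv2.resize(im[100:300,180:460],None,fx=2.8,fy=2.8,interpolation=cv2.INTER_CUBIC)[:,:,::-1])
im=env.read_camera('scene'); cv2.imwrite('pics/sc.png',cv2.resize(im[120:320,170:430],None,fx=3,fy=3,interpolation=cv2.INTER_CUBIC)[:,:,::-1])
E
```

```text
bar [ 464. -342.   32.]
seat [ 470. -333.   45.]
cradle [ 469. -326.  -19.]
ful [532.  55.  48.]
wheel [540. 155.  49.]
stand [548. 143.   0.]
jar [496. 335.  19.]
blk [ 752. -108.   13.]
spare [ 725. -338.   -4.]
barTip [ 553. -274.   40.]
top z rays [array([ 463., -345.,   30.]), array([ 473., -332.,   30.]), array([533.,  57.,  46.]), array([539., 154.,  44.]), array([494., 336.,   0.]), array([ 752., -111.,    0.]), array([ 722., -341.,    0.]), array([ 560., -264.,    8.]), array([ 384., -366.,    8.])]
scene z rays [array([ 465., -340.,   30.]), array([ 460., -332.,   30.]), array([530.,  54.,  46.]), array([539., 160.,  44.]), array([490., 356.,   0.]), array([751., -99.,   0.]), array([ 729., -335.,    0.])]
```

View pics/tc.png

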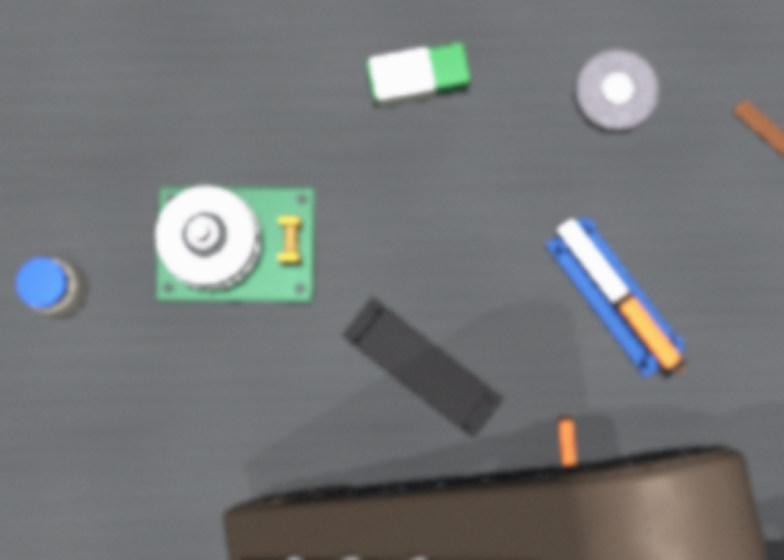

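View pics/sc.png

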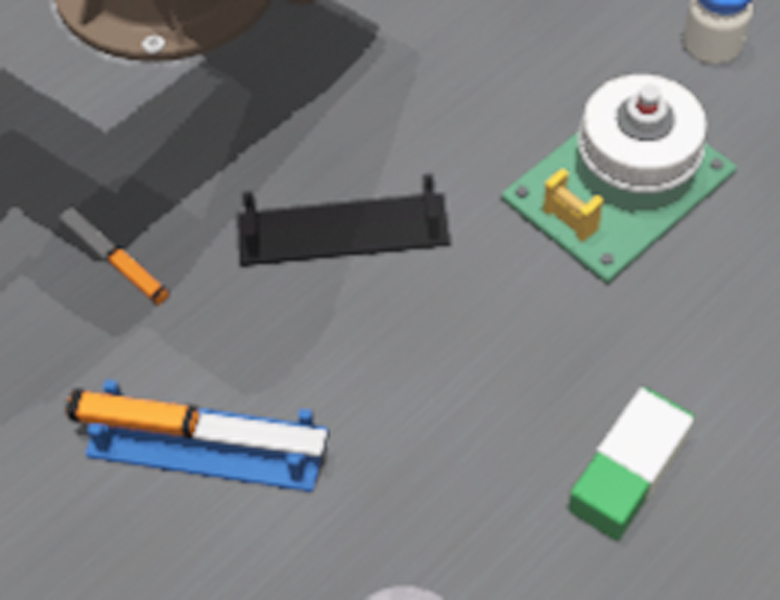

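Emit:
{"api": "drive_tool", "payload": {"commands": [{"dx": 24,"dy": 30,"dz": 10,"yaw": 4},{"dx": 28,"dy": 28,"yaw": 6},{"dx": 28,"dy": 28,"yaw": 6},{"dx": 28,"dy": 28},{"dx": 28,"dy": 28}], "grip": 1}}

```text
invalid input
```

Emit:
{"api": "drive_tool", "payload": {"commands": [{"dx": 28,"dy": 28},{"dx": 28,"dy": 28},{"dx": 28,"dy": 28},{"dx": 0,"dy": 0}]}}

```text
invalid input
```

```bash
python3 - <<'E'
from h import *
print(env.state()['eef_pos'],env.state()['tcp_rot'],env.state()['t'])
c=cal('wrist'); save('wrist','w1.png')
np.save('c1.npy',np.c_[c[0],c[1],c[2]])
for q in ['bar','bar_tip','cradle_seat','cradle']:
  for r in env.place_of(q,'wrist'):
    print(q,np.round(r['pixel'],1),round(r['conf'],2),np.round(ray('wrist',r['pixel'],dict(bar=30,bar_tip=33,cradle_seat=30,cradle=0)[q],c),1))
for z in (30,): print([np.round(proj('wrist',p,c)) for p in [(467,-335,30)]])
E
```

```text
[ 160.59878994 -604.03058098  214.65872932] [3.14150401e+00 1.85637751e-06 2.59810941e-01] 1.75
bar [53.2 26.9] 0.74 [ 251.3 -292.6   30. ]
bar_tip [47.1 89.4] 0.93 [ 186.7 -291.9   33. ]
[array([ 115., -219.])]
```

View pics/w1.png

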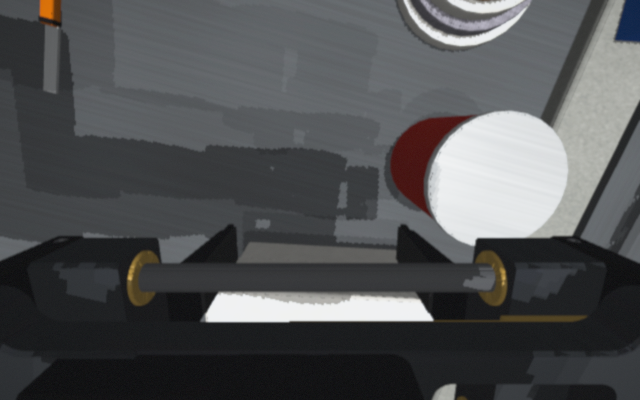

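Emit:
{"api": "drive_tool", "payload": {"commands": [{"dx": 24,"dy": 30,"dz": 10,"yaw": 4},{"dx": 28,"dy": 28,"dz": 0,"yaw": 6},{"dx": 28,"dy": 28,"dz": 0,"yaw": 6},{"dx": 28,"dy": 28,"dz": 0,"yaw": 0},{"dx": 28,"dy": 28,"dz": 0,"yaw": 0}], "grip": 1}}

```text
t: 2.42
eef_pos: [297.5, -460.6, 224.8]
tcp_rot: [3.141, 0.0, 0.539]
ft_force: [0.0, -0.9, 0.4]
opening: 0.999
```

Emit:
{"api": "drive_tool", "payload": {"commands": [{"dx": 28,"dy": 28,"dz": 0,"yaw": 0},{"dx": 28,"dy": 28,"dz": 0,"yaw": 0},{"dx": 28,"dy": 28,"dz": 0,"yaw": 0}]}}

```text
t: 2.67
eef_pos: [381.6, -376.5, 224.9]
tcp_rot: [3.141, -0.0, 0.539]
ft_force: [1.1, -1.2, 0.2]
opening: 0.999
```

```bash
cat > look.py <<'E'
import sys
from h import *
def look(fn,qs,zs):
    s=env.state(); print(np.round(s['eef_pos'],1),np.round(s['tcp_rot'],3),s['t'])
    c=cal('wrist'); im=save('wrist',fn)
    np.save('cw.npy',np.c_[c[0],c[1],c[2]])
    for q,z in zip(qs,zs):
      for r in env.place_of(q,'wrist'):
        print(q,np.round(r['pixel'],1),round(r['conf'],2),np.round(ray('wrist',r['pixel'],z,c),1))
    return c,im
E
python3 - <<'E'
from look import *
look('w2.png',['bar','bar_tip','cradle_seat','cradle'],[30,33,30,0])
E
```

```text
[ 381.6 -376.5  224.9] [ 3.141 -0.     0.539] 2.6667
bar [555.6  93.2] 0.87 [ 609.2 -556.1   30. ]
bar [201.  217.5] 0.72 [ 268.7 -274.3   30. ]
bar [322.   99.5] 0.68 [ 467.  -331.7   30. ]
bar_tip [176.2 263. ] 0.76 [ 198. -274.   33.]
cradle_seat [101.8  48.1] 0.87 [388.9 -96.6  30. ]
cradle_seat [324.3 100. ] 0.57 [ 467.9 -334.2   30. ]
cradle [117.3  53.2] 0.71 [388.9 -94.4   0. ]
cradle [322.4  98.7] 0.68 [ 470.3 -330.9    0. ]
```

View pics/w2.png

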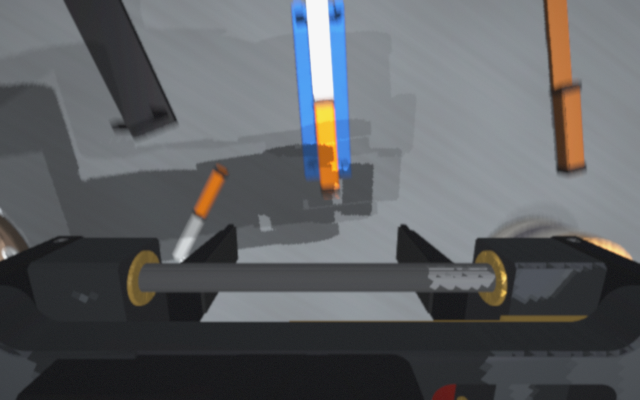

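```bash
python3 - <<'E'
from look import *
m=np.load('cw.npy');c=(m[:,:3],m[:,3:6],m[:,6])
im=cv2.imread('pics/w2.png'); hsv=cv2.cvtColor(im,cv2.COLOR_BGR2HSV)
big=cv2.resize(im[0:220,260:400],None,fx=4,fy=4,interpolation=cv2.INTER_CUBIC)[:600] ; cv2.imwrite('pics/w2c.png',cv2.resize(im[0:210,250:400],None,fx=2.8,fy=2.8,interpolation=cv2.INTER_CUBIC))
o=((hsv[:,:,0]>5)&(hsv[:,:,0]<28)&(hsv[:,:,1]>150)&(hsv[:,:,2]>90)); o[:,:280]=0;o[:,400:]=0
for r in range(0,200,10):
    row=np.where(o[r])[0]; w=np.where((im[r,290:345].min(1)>225))[0]+290
    b=np.where((hsv[r,280:370,0]>100)&(hsv[r,280:370,0]<125)&(hsv[r,280:370,1]>120))[0]+280
    print(r,(row.min(),row.max()) if len(row) else '',(w.min(),w.max()) if len(w) else '',(b.min(),b.max()) if len(b) else '')
print([np.round(ray('wrist',p,z,c),1) for p,z in [((324,101),48),((329,190),48),((329,190),39),((317,0),36),((305,178),8),((350,175),8)]])
E
```

```text
0  (np.int64(306), np.int64(326)) (np.int64(335), np.int64(342))
10  (np.int64(307), np.int64(327)) (np.int64(292), np.int64(343))
20  (np.int64(308), np.int64(327)) (np.int64(292), np.int64(344))
30  (np.int64(309), np.int64(328)) (np.int64(293), np.int64(344))
40  (np.int64(309), np.int64(329)) (np.int64(294), np.int64(345))
50  (np.int64(310), np.int64(329)) (np.int64(295), np.int64(345))
60  (np.int64(311), np.int64(330)) (np.int64(296), np.int64(345))
70  (np.int64(312), np.int64(331)) (np.int64(296), np.int64(346))
80  (np.int64(312), np.int64(331)) (np.int64(297), np.int64(346))
90  (np.int64(313), np.int64(332)) (np.int64(298), np.int64(347))
100   (np.int64(299), np.int64(347))
110 (np.int64(315), np.int64(333))  (np.int64(300), np.int64(347))
120 (np.int64(316), np.int64(333))  (np.int64(300), np.int64(348))
130 (np.int64(317), np.int64(334))  (np.int64(301), np.int64(348))
140 (np.int64(317), np.int64(335))  (np.int64(302), np.int64(349))
150 (np.int64(319), np.int64(335))  (np.int64(303), np.int64(349))
160 (np.int64(319), np.int64(336))  (np.int64(304), np.int64(350))
170 (np.int64(320), np.int64(337))  (np.int64(305), np.int64(350))
180 (np.int64(320), np.int64(337))  
190   
[array([ 465.5, -334.8,   48. ]), array([ 384., -391.,   48.]), array([ 382.5, -392.3,   39. ]), array([ 548.4, -276.3,   36. ]), array([ 375.1, -362.1,    8. ]), array([ 408.1, -409.7,    8. ])]
```

View pics/w2c.png

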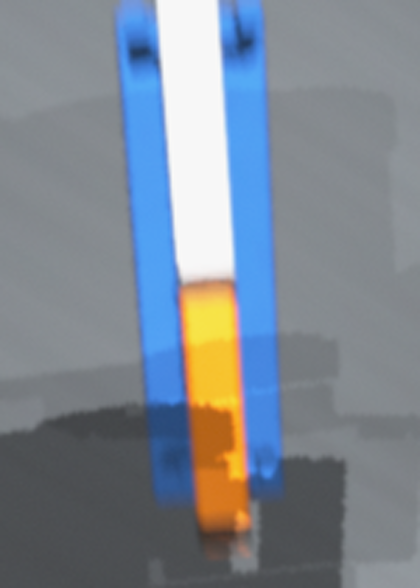

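```bash
python3 - <<'E'
from look import *
m=np.load('cw.npy');c=(m[:,:3],m[:,3:6],m[:,6])
W=lambda u,v,z: ray('wrist',(u,v),z,c)[:2]
bl={0:(306,326),20:(308,327),40:(309,329),60:(311,330),80:(312,331),90:(313,332)}
ha={110:(315,333),130:(317,334),150:(319,335),170:(320,337),180:(320,337)}
cr={10:(292,343),30:(293,344),50:(295,345),70:(296,346),90:(298,347),110:(300,347),130:(301,348),150:(303,349),170:(305,350)}
def fit(d,z):
    L=np.array([W(a-.5,r,z) for r,(a,b) in d.items()]);R=np.array([W(b+.5,r,z) for r,(a,b) in d.items()])
    out=[]
    for P in (L,R,(L+R)/2):
        vx,vy,x,y=cv2.fitLine(P.astype(np.float32),cv2.DIST_L2,0,.01,.01).ravel(); a=np.arctan2(vy,vx); 
        if a<-1.: a+=np.pi
        out.append((round(a,3),round(x,1),round(y,1)))
    print(out,'width',np.linalg.norm(L-R,axis=1).round(1)*1)
fit(bl,36);fit(ha,48);fit(cr,8)
# front yoke black? px of yoke cheeks tops: crop (138,50)/2.8+250
print(W(250+138/2.8,50/2.8,44),W(250+243/2.8,42/2.8,44),W(250+175/2.8,460/2.8,44),W(250+263/2.8,465/2.8,44))
E
```

```text
[(np.float32(0.615), np.float32(504.0), np.float32(-293.3)), (np.float32(0.621), np.float32(515.2), np.float32(-312.2)), (np.float32(0.618), np.float32(509.6), np.float32(-302.8))] width [21.9 21.2 22.6 21.8 22.1 22.3]
[(np.float32(0.614), np.float32(418.2), np.float32(-355.2)), (np.float32(0.617), np.float32(428.6), np.float32(-372.6)), (np.float32(0.615), np.float32(423.4), np.float32(-363.9))] width [20.8 20.  19.2 20.6 20.8]
[(np.float32(0.61), np.float32(461.0), np.float32(-301.8)), (np.float32(0.607), np.float32(491.5), np.float32(-352.7)), (np.float32(0.609), np.float32(476.3), np.float32(-327.2))] width [58.9 59.8 59.5 60.4 60.1 58.6 59.5 59.2 58.8]
[ 522.61258726 -270.40696942] [ 544.75658249 -302.26302161] [ 399.42308253 -359.40538878] [ 416.29460042 -391.653607  ]
```

Emit:
{"api": "drive_tool", "payload": {"commands": [{"dx": 35,"dy": 16,"dz": 0,"yaw": 4.5},{"dx": 35,"dy": 16,"dz": -10,"yaw": 0},{"dx": 0,"dy": 0,"dz": -40,"yaw": 0},{"dx": 0,"dy": 0,"dz": -40,"yaw": 0},{"dx": 0,"dy": 0,"dz": -40,"yaw": 0}], "grip": 1}}

```text
t: 3.33
eef_pos: [450.1, -347.1, 93.4]
tcp_rot: [3.14, -0.0, 0.617]
ft_force: [1.0, -0.3, -0.3]
opening: 0.998
```

```bash
python3 - <<'E'
from look import *
look('w3.png',['cradle_seat'],[30])
E
```

```text
[ 450.1 -347.1   93.4] [ 3.14  -0.     0.617] 3.3333
cradle_seat [314.8 183.8] 0.64 [ 468.3 -331.5   30. ]
```

View pics/w3.png

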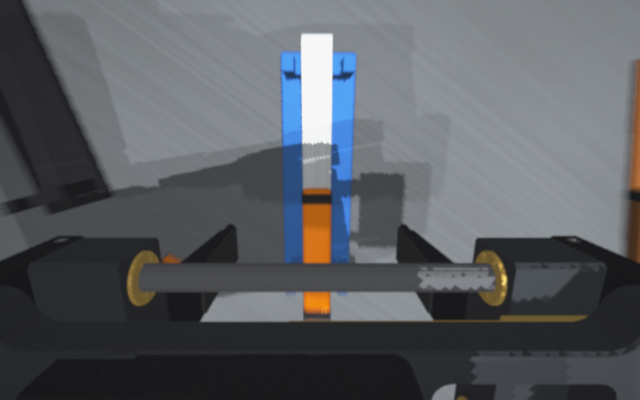

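```bash
python3 - <<'E'
from look import *
m=np.load('cw.npy');c=(m[:,:3],m[:,3:6],m[:,6])
u=np.array([np.cos(.617),np.sin(.617)])
t=ray('wrist',(317,34),36,c)[:2]; print('tip',t,'org',t-110*u)
b=ray('wrist',(316,188),48,c)[:2]; print('bound',b,'org',b-2*u)
e=ray('wrist',(318,53),8,c)[:2]; print('cr end',e,'cen',e-100*u)
y=ray('wrist',(318,73),44,c)[:2]; print('yoke inner', y, 'cen',y-80*u)
s=env.state()['eef_pos'][:2]; n=np.array([-u[1],u[0]])
print('tcp in bar frame', (s-t)@u+110,(s-t)@n)
E
```

```text
tip [ 554.38459418 -272.43247106] org [ 464.6666255  -336.07747161]
bound [ 469.09831838 -332.0074744 ] org [ 467.46708258 -333.16465623]
cr end [ 550.02150603 -276.60042674] cen [ 468.45971632 -334.45951816]
yoke inner [ 533.65035158 -287.93416909] cen [ 468.40091981 -334.22144223]
tcp in bar frame -19.12346053119299 2.241570704204156
```

Emit:
{"api": "drive_tool", "payload": {"commands": [{"dx": 2,"dy": 1,"dz": -40,"yaw": 0},{"dx": 0,"dy": 0,"dz": -33,"yaw": 0},{"dx": 0,"dy": 0,"dz": 0,"yaw": 0}]}}

```text
t: 3.68
eef_pos: [450.8, -345.1, 18.9]
tcp_rot: [-3.136, 0.001, 0.616]
ft_force: [-0.3, 0.8, 0.3]
opening: 1.0
```

Emit:
{"api": "drive_tool", "payload": {"commands": [{"dx": 0,"dy": 0,"dz": 0,"yaw": 0},{"dx": 0,"dy": 0,"dz": 0,"yaw": 0},{"dx": 0,"dy": 0,"dz": 0,"yaw": 0},{"dx": 0,"dy": 0,"dz": 0,"yaw": 0},{"dx": 0,"dy": 0,"dz": 0,"yaw": 0}], "grip": 0}}

```text
t: 4.1
eef_pos: [453.0, -345.6, 23.3]
tcp_rot: [3.139, -0.0, 0.618]
ft_force: [-0.2, 0.6, -0.1]
opening: 0.705
```

Emit:
{"api": "drive_tool", "payload": {"commands": [{"dx": 0,"dy": 0,"dz": 0,"yaw": 0},{"dx": 0,"dy": 0,"dz": 0,"yaw": 0},{"dx": 0,"dy": 0,"dz": 0,"yaw": 0},{"dx": 0,"dy": 0,"dz": 0,"yaw": 0},{"dx": 0,"dy": 0,"dz": 0,"yaw": 0}]}}

```text
t: 4.52
eef_pos: [452.6, -345.0, 21.6]
tcp_rot: [-3.142, 0.0, 0.618]
ft_force: [-0.1, -0.7, 0.1]
opening: 0.355
```

Emit:
{"api": "drive_tool", "payload": {"commands": [{"dx": 0,"dy": 0,"dz": 0,"yaw": 0},{"dx": 0,"dy": 0,"dz": 0,"yaw": 0},{"dx": 0,"dy": 0,"dz": 0,"yaw": 0},{"dx": 0,"dy": 0,"dz": 0,"yaw": 0}]}}

```text
t: 4.85
eef_pos: [452.6, -345.1, 21.6]
tcp_rot: [3.141, -0.0, 0.618]
ft_force: [0.0, -0.0, -1.0]
opening: 0.227
```

Emit:
{"api": "drive_tool", "payload": {"commands": [{"dx": 0,"dy": 0,"dz": 20,"yaw": 0},{"dx": 0,"dy": 0,"dz": 30,"yaw": 0},{"dx": 0,"dy": 0,"dz": 30,"yaw": 0},{"dx": 0,"dy": 0,"dz": 20,"yaw": 0},{"dx": 0,"dy": 0,"dz": 0,"yaw": 0}]}}

```text
t: 5.27
eef_pos: [453.6, -346.0, 125.2]
tcp_rot: [3.136, -0.001, 0.618]
ft_force: [1.0, -0.4, -2.7]
opening: 0.232
```

```bash
python3 - <<'E'
from look import *
s=env.state();print(s['ft_force'],s['moment'],s['opening'])
look('w4.png',['bar_tip'],[113])
im=save('scene','s4.png',(150,140,450,320),2.6)
E
```

```text
[ 0.98180583 -0.4003507  -2.65230886] [-0.01425833 -0.04719683 -0.01246333] 0.2319358639923394
[ 453.6 -346.   125.2] [ 3.136e+00 -1.000e-03  6.180e-01] 5.2667
bar_tip [614.6  71.4] 0.77 [ 629.7 -425.2  113. ]
```

View pics/s4.png

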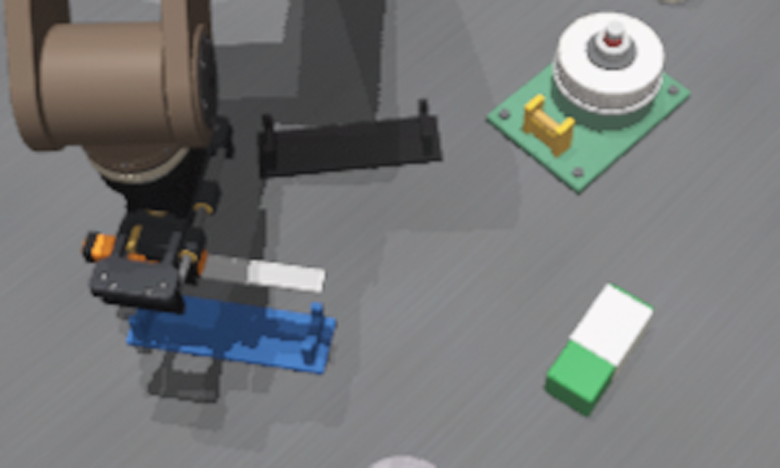

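View pics/w4.png

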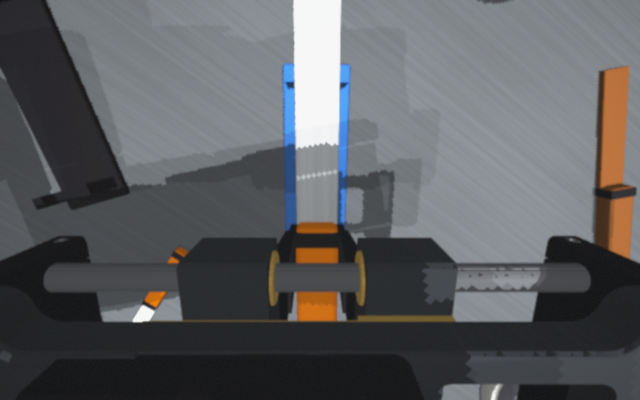

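Emit:
{"api": "drive_tool", "payload": {"commands": [{"dx": 4,"dy": 8,"dz": 0,"yaw": 7},{"dx": 4,"dy": 8,"dz": 0,"yaw": 7},{"dx": 4,"dy": 8,"dz": 0,"yaw": 7},{"dx": 4,"dy": 8,"dz": 0,"yaw": 7},{"dx": 4,"dy": 8,"dz": 0,"yaw": 7}]}}

```text
t: 5.83
eef_pos: [472.0, -304.1, 119.5]
tcp_rot: [-3.138, -0.001, 1.234]
ft_force: [0.1, -0.8, -3.2]
opening: 0.228
```

Emit:
{"api": "drive_tool", "payload": {"commands": [{"dx": 4,"dy": 8,"dz": 0,"yaw": 7},{"dx": 4,"dy": 8,"dz": 0,"yaw": 7},{"dx": 4,"dy": 8,"dz": 0,"yaw": 7},{"dx": 4,"dy": 8,"dz": 0,"yaw": 7},{"dx": 4,"dy": 8,"dz": 0,"yaw": 7}]}}

```text
t: 6.25
eef_pos: [492.0, -264.2, 119.5]
tcp_rot: [-3.139, -0.003, 1.845]
ft_force: [-0.3, -0.0, -2.4]
opening: 0.23
```

Emit:
{"api": "drive_tool", "payload": {"commands": [{"dx": 4,"dy": 8,"dz": 0,"yaw": 7},{"dx": 4,"dy": 8,"dz": 0,"yaw": 7},{"dx": 4,"dy": 12,"dz": -20,"yaw": 5.5},{"dx": 0,"dy": 0,"dz": -30,"yaw": 0},{"dx": 0,"dy": 0,"dz": -20,"yaw": 0}]}}

```text
t: 6.67
eef_pos: [503.5, -235.6, 48.3]
tcp_rot: [-3.14, -0.003, 2.181]
ft_force: [-0.7, -0.2, -3.5]
opening: 0.228
```

```bash
python3 - <<'E'
from look import *
s=env.state();print(s['ft_force'],s['moment'],s['opening'])
look('w5.png',['cradle_seat'],[30])
im=save('scene','s5.png',(150,140,450,320),2.6)
E
```

```text
[-0.74992349 -0.18304323 -3.53308502] [ 0.07680656 -0.09056717 -0.03024498] 0.22762726102064942
[ 503.5 -235.6   48.3] [-3.140e+00 -3.000e-03  2.181e+00] 6.6667
```

View pics/s5.png

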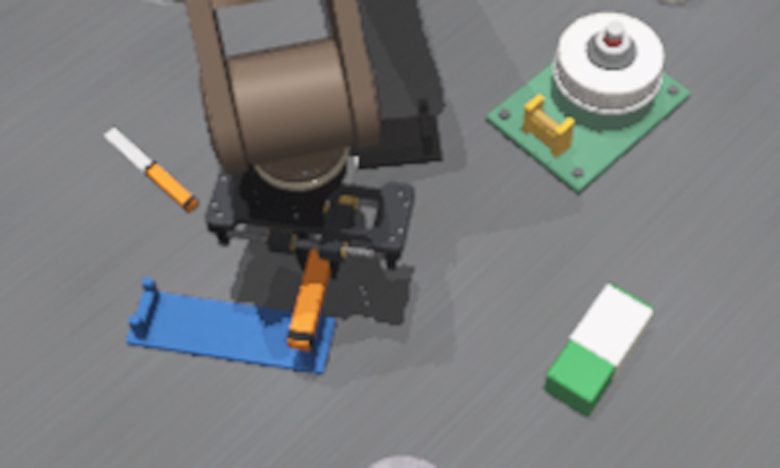

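View pics/w5.png

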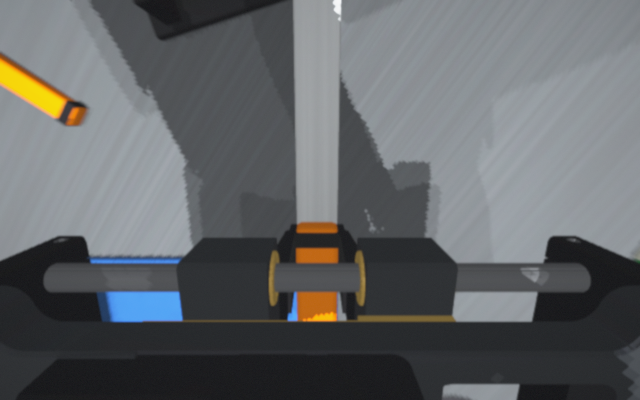

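```bash
python3 - <<'E'
import cv2
from look import *
im=cv2.imread('pics/s5.png')
th=.609;u=np.array([np.cos(th),np.sin(th)]);n=np.array([-u[1],u[0]]);C=np.array([469.5,-333])
for a in(-85,85):
  for l in (-17,17):
    P=np.r_[C+a*u+l*n,44]; p=(proj('scene',P)-[150,140])*2.6; cv2.circle(im,tuple(int(x) for x in p),3,(0,0,255),-1)
g=np.array([503.5,-235.6]);v=np.array([np.cos(2.181),np.sin(2.181)])
for x in (-110,2,110):
    p=(proj('scene',np.r_[g+(x+17)*v,75 if x<50 else 63])-[150,140])*2.6; cv2.circle(im,tuple(int(x) for x in p),3,(255,0,255),-1)
for a,b in [(-100,-30),(-100,30),(100,-30),(100,30)]:
    p=(proj('scene',np.r_[C+a*u+b*n,8])-[150,140])*2.6; cv2.circle(im,tuple(int(x) for x in p),3,(0,255,255),-1)
cv2.imwrite('pics/s5b.png',im)
E
```

```text
(no output)
```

View pics/s5b.png

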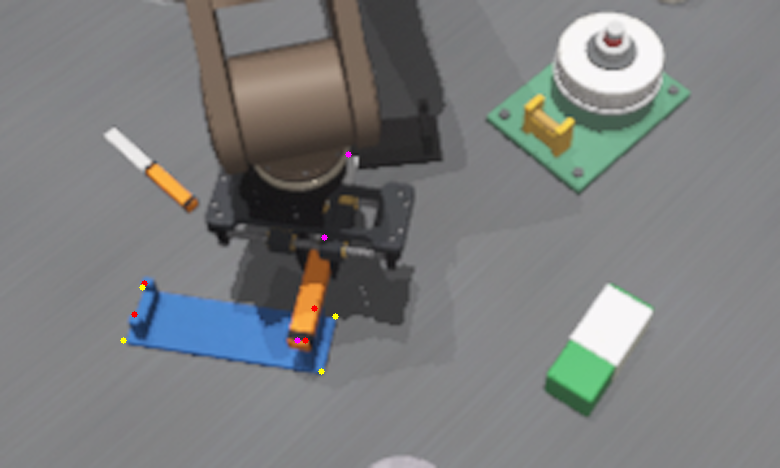

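Emit:
{"api": "drive_tool", "payload": {"commands": [{"dx": 2,"dy": 1,"dz": -10,"yaw": 0},{"dx": 0,"dy": 0,"dz": -3,"yaw": 0},{"dx": 0,"dy": 0,"dz": 0,"yaw": 0}]}}

```text
t: 7.07
eef_pos: [506.6, -236.0, 38.4]
tcp_rot: [3.142, -0.0, 2.18]
ft_force: [-0.3, 0.1, -2.3]
opening: 0.231
```

Emit:
{"api": "drive_tool", "payload": {"commands": [{"dx": 0,"dy": 0,"dz": -2,"yaw": 0},{"dx": 0,"dy": 0,"dz": -2,"yaw": 0},{"dx": 0,"dy": 0,"dz": 0,"yaw": 0}]}}

```text
t: 7.32
eef_pos: [506.8, -236.2, 35.2]
tcp_rot: [3.141, 0.001, 2.18]
ft_force: [-0.8, 1.4, 1.2]
opening: 0.233
```

Emit:
{"api": "drive_tool", "payload": {"commands": [{"dx": 0,"dy": 0,"dz": -2,"yaw": 0},{"dx": 0,"dy": 0,"dz": -2,"yaw": 0},{"dx": 0,"dy": 0,"dz": 0,"yaw": 0}]}}

```text
t: 7.57
eef_pos: [506.6, -235.9, 31.3]
tcp_rot: [3.141, 0.0, 2.18]
ft_force: [-1.4, 3.4, 5.9]
opening: 0.231
```

Emit:
{"api": "drive_tool", "payload": {"commands": [{"dx": 0,"dy": 0,"dz": -2,"yaw": 0},{"dx": 0,"dy": 0,"dz": -2,"yaw": 0},{"dx": 0,"dy": 0,"dz": 0,"yaw": 0}]}}

```text
t: 7.82
eef_pos: [506.6, -235.8, 27.3]
tcp_rot: [3.141, 0.0, 2.18]
ft_force: [-2.9, 3.3, 6.2]
opening: 0.23
```

Emit:
{"api": "drive_tool", "payload": {"commands": [{"dx": 0,"dy": 0,"dz": -2,"yaw": 0},{"dx": 0,"dy": 0,"dz": 0,"yaw": 0}]}}

```text
t: 7.98
eef_pos: [506.6, -235.9, 25.3]
tcp_rot: [3.141, 0.0, 2.18]
ft_force: [-3.3, 3.8, 5.3]
opening: 0.233
```

```bash
python3 - <<'E'
from look import *
s=env.state();print(s['ft_force'],s['moment'],s['opening'])
look('w6.png',[],[])
im=save('scene','s6.png',(200,180,320,300),5)
E
```

```text
[-3.34663967  3.82910319  5.27486842] [ 0.34116594  0.1515086  -0.01544062] 0.23283461103057618
[ 506.6 -235.9   25.3] [3.141 0.    2.18 ] 7.9833
```

View pics/s6.png

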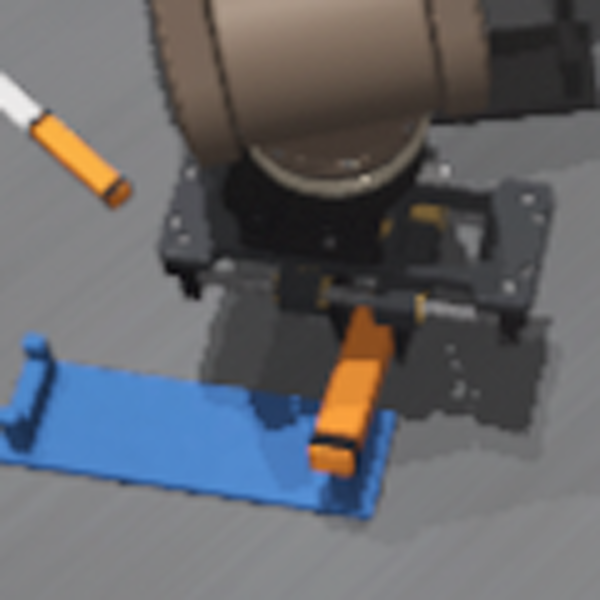

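View pics/w6.png

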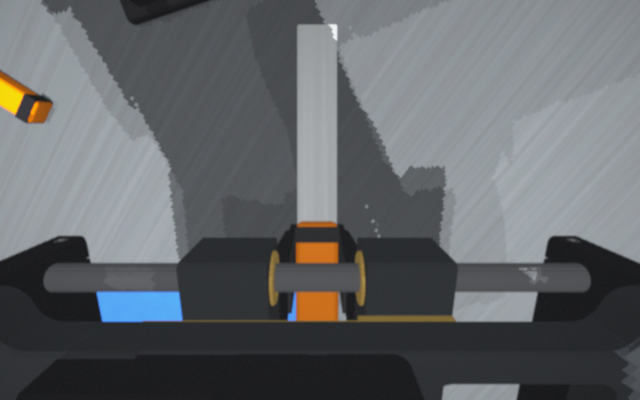

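```bash
cat > tilt.py <<'E'
from look import *
def tilt(tiprow,brow,gx=-17,eef=None,yaw=None,c=None):
    # bar frame: grip point on bar at (gx, *,9) ; find theta, gx from tip top edge row and handle-front top edge row
    from scipy.optimize import least_squares
    if c is None:
        m=np.load('cw.npy');c=(m[:,:3],m[:,3:6],m[:,6])
    s=env.state(); g=np.array(s['eef_pos'])+[0,0,19]; y=s['tcp_rot'][2] if yaw is None else yaw
    u=np.array([np.cos(y),np.sin(y),0]);z=np.array([0,0,1.])
    def pt(x,h,p):
        th,gx,hz=p; ux=np.cos(th)*u-np.sin(th)*z; uz=np.sin(th)*u+np.cos(th)*z
        return g+ (x-gx)*ux+(h-hz)*uz
    f=lambda p:[proj('w',pt(110,6,p),c)[1]-tiprow,(proj('w',pt(2,18,p),c)[1]-brow),(p[2]-9)*.3]
    r=least_squares(f,[0.1,gx,9]); return r.x,pt(110,3,r.x),r.fun
E
python3 - <<'E'
from tilt import *
print(tilt(24.5,221))
E
```

```text
(array([  0.26162467, -17.98315678,   9.        ]), array([ 436.77217116, -135.73755276,    5.48091211]), array([1.63424829e-13, 1.70530257e-13, 0.00000000e+00]))
```

Emit:
{"api": "drive_tool", "payload": {"commands": [{"dx": 0,"dy": 0,"dz": 25,"yaw": 0},{"dx": 0,"dy": 10,"dz": 35,"yaw": -5},{"dx": 5,"dy": 30,"dz": 20,"yaw": -7},{"dx": 5,"dy": 30,"dz": 0,"yaw": -7},{"dx": 5,"dy": 20,"dz": 0,"yaw": -7}]}}

```text
t: 8.5
eef_pos: [521.9, -144.4, 106.3]
tcp_rot: [3.139, 0.001, 1.72]
ft_force: [0.0, -0.1, -4.5]
opening: 0.231
```

Emit:
{"api": "drive_tool", "payload": {"commands": [{"dx": 5,"dy": 20,"dz": 0,"yaw": -7},{"dx": 0,"dy": 20,"dz": 0,"yaw": -3},{"dx": 0,"dy": 20,"dz": 0,"yaw": 0},{"dx": 0,"dy": 0,"dz": 0,"yaw": 0}]}}

```text
t: 8.83
eef_pos: [526.2, -83.3, 104.8]
tcp_rot: [-3.141, -0.001, 1.553]
ft_force: [-0.1, -0.5, -3.8]
opening: 0.232
```

```bash
python3 - <<'E'
from tilt import *
pts={'c':[(160,187),(314,188),(313,302),(156,300)]}
for p in pts['c']: print('top',np.round(ray('top',(180+p[0]/2.8,100+p[1]/2.8),12),1))
for p in [(503,196),(607,281),(736,166)]: print('scene',np.round(ray('scene',(170+p[0]/3,120+p[1]/3),12),1))
s=env.state();print(s['ft_force'],s['moment'],s['opening'])
look('w7.png',['fulcrum_top','wheel_under','stand','bar_tip'],[46,46,0,80])
E
```

```text
top [615.6 217.5  12. ]
top [610.2  28.4  12. ]
top [469.9  30.9  12. ]
top [476.3 221.3  12. ]
scene [477.5  31.8  12. ]
scene [612.6  27.2  12. ]
scene [615.7 216.3  12. ]
[-0.05511115 -0.46482223 -3.76268871] [-0.03451453 -0.06820002  0.08053311] 0.23187190558080598
[526.2 -83.3 104.8] [-3.141e+00 -1.000e-03  1.553e+00] 8.8333
fulcrum_top [335.4  12.4] 0.9 [541.   58.7  46. ]
bar_tip [318.4  23.2] 0.92 [529.2  42.6  80. ]
```

View pics/w7.png

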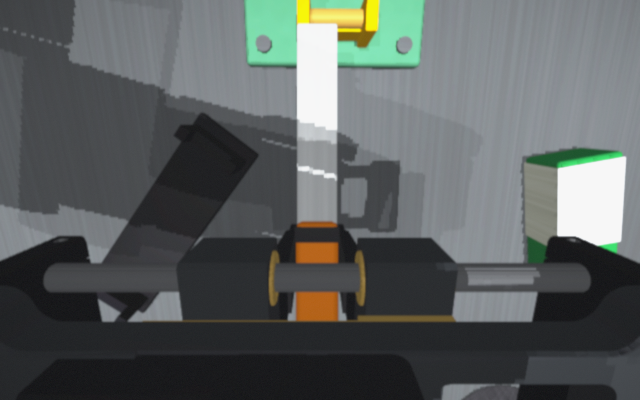

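```bash
python3 - <<'E'
from tilt import *
m=np.load('cw.npy');c=(m[:,:3],m[:,3:6],m[:,6])
print(tilt(24.5,221.5))
R=lambda p,z:np.round(ray('w',p,z,c),1)
print('plate corners',R((248,67),12),R((421,67),12),'screws',R((263.5,43.5),12),R((404.5,45),12))
print('cheeks',R((299,22),58),R((378,30),58),R((311,22),58),R((366,25),58),'roller',R((338,15),46))
print('blade edges/cent',R((317,24),88))
cv2.imwrite('pics/w7c.png',cv2.resize(cv2.imread('pics/w7.png')[0:80,230:440],None,fx=3.7,fy=3.7,interpolation=cv2.INTER_CUBIC))
E
```

```text
(array([  0.25048297, -21.16419518,   9.        ]), array([529.16966548,  38.77287242,  85.38073584]), array([-3.55271368e-15,  2.84217094e-14,  0.00000000e+00]))
plate corners [472.9  31.7  12. ] [611.7  29.3  12. ] screws [486.3  48.6  12. ] [597.6  45.6  12. ]
cheeks [517.   49.9  58. ] [567.7  44.3  58. ] [524.7  49.7  58. ] [559.9  47.4  58. ] roller [542.8  57.2  46. ]
blade edges/cent [528.3  39.9  88. ]
```

View pics/w7c.png

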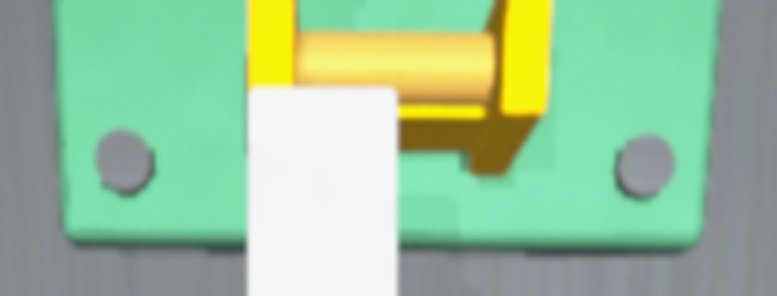

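Emit:
{"api": "drive_tool", "payload": {"commands": [{"dx": 15,"dy": 15,"dz": 0,"yaw": 0},{"dx": 0,"dy": 20,"dz": 0,"yaw": 0},{"dx": 0,"dy": 0,"dz": -15,"yaw": 0},{"dx": 0,"dy": 0,"dz": -10,"yaw": 0},{"dx": 0,"dy": 0,"dz": 0,"yaw": 0}]}}

```text
t: 9.5
eef_pos: [540.6, -51.5, 77.8]
tcp_rot: [-3.139, -0.0, 1.551]
ft_force: [-0.7, 0.9, -3.1]
opening: 0.229
```

```bash
python3 - <<'E'
from tilt import *
s=env.state();print(s['ft_force'],s['moment'],s['opening'])
look('w8.png',['fulcrum_top','wheel_under','bar_tip'],[46,46,60])
im=save('scene','s8.png',(330,130,430,220),7)
E
```

```text
[-0.67696093  0.94314484 -3.12328572] [ 0.02694296 -0.0273313  -0.00260969] 0.2291649740608044
[540.6 -51.5  77.8] [-3.139 -0.     1.551] 9.5
bar_tip [314.7  22.1] 0.87 [541.8  72.9  60. ]
```

View pics/w8.png

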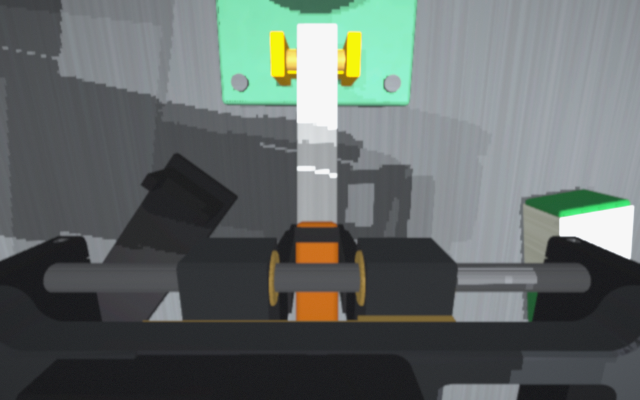

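View pics/s8.png

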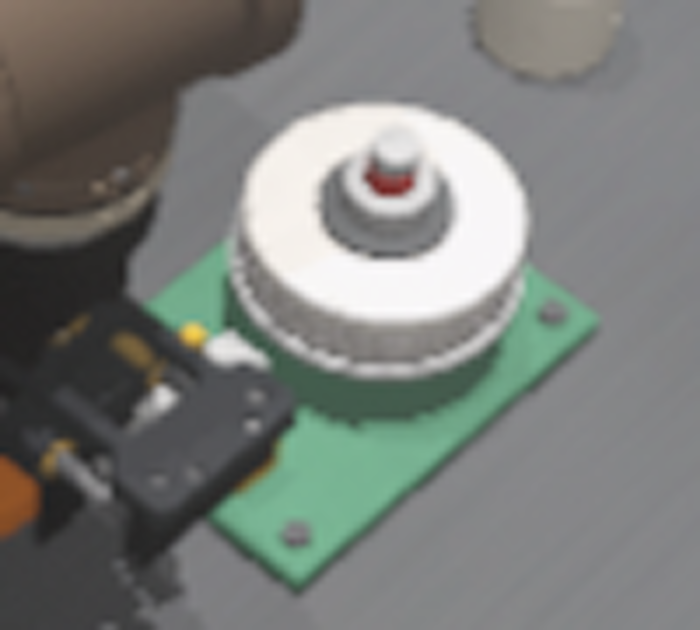

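```bash
python3 - <<'E'
from tilt import *
print(tilt(24.,221.5))
S=np.array([545,150.7]); C=cam('scene')[:2]; d=(C-S)/np.linalg.norm(C-S)
for z in (98,100,102,104,110,120): print(z,((proj('scene',np.r_[S+10*d,z])-[330,130])*7).round(1))
print('plate corner',((proj('scene',[472.5,31,12])-[330,130])*7).round(1),((proj('scene',[612,28.5,12])-[330,130])*7).round(1),((proj('scene',[616,217.5,12])-[330,130])*7).round(1))
print('hub rim front r18',[ ((proj('scene',np.r_[S+18*d,z])-[330,130])*7).round(1) for z in (98,102)])
print('hub rim back r18',[ ((proj('scene',np.r_[S-18*d,z])-[330,130])*7).round(1) for z in (98,102)])
print('flange',[ ((proj('scene',np.r_[S+60*d,z])-[330,130])*7).round(1) for z in (44,48)])
E
```

```text
(array([  0.27039215, -18.45788746,   9.        ]), array([544.26184132,  70.55244632,  59.03044082]), array([3.19744231e-14, 2.84217094e-14, 0.00000000e+00]))
98 [386.1 198.3]
100 [386.7 195. ]
102 [387.3 191.7]
104 [387.9 188.4]
110 [389.7 178.4]
120 [392.6 161.5]
plate corner [ 43.4 381.8] [297.3 582.7] [599.7 316.1]
hub rim front r18 [array([383.4, 213.6]), array([384.6, 207. ])]
hub rim back r18 [array([395.5, 145.5]), array([396.6, 138.8])]
flange [array([354. , 380.1]), array([355.1, 374. ])]
```

Emit:
{"api": "drive_tool", "payload": {"commands": [{"dx": 0,"dy": 0,"dz": -7,"yaw": 0},{"dx": 0,"dy": 0,"dz": -5,"yaw": 0},{"dx": 0,"dy": 0,"dz": 0,"yaw": 0},{"dx": 0,"dy": 0,"dz": 0,"yaw": 0}]}}

```text
t: 10.08
eef_pos: [541.4, -51.0, 67.3]
tcp_rot: [-3.141, -0.0, 1.551]
ft_force: [0.6, -0.5, -3.6]
opening: 0.228
```

Emit:
{"api": "drive_tool", "payload": {"commands": [{"dx": 0,"dy": 6,"dz": -3,"yaw": 0},{"dx": 0,"dy": 7,"dz": -2,"yaw": 0},{"dx": 0,"dy": 6,"dz": -2,"yaw": 0},{"dx": 0,"dy": 0,"dz": 0,"yaw": 0}]}}

```text
t: 10.42
eef_pos: [541.5, -30.9, 60.4]
tcp_rot: [-3.141, 0.0, 1.553]
ft_force: [0.8, 0.3, -3.0]
opening: 0.229
```

Emit:
{"api": "drive_tool", "payload": {"commands": [{"dx": 0,"dy": 5,"dz": -1.5,"yaw": 0},{"dx": 0,"dy": 5,"dz": -1.5,"yaw": 0},{"dx": 0,"dy": 0,"dz": 0,"yaw": 0}]}}

```text
t: 10.67
eef_pos: [542.5, -24.1, 58.5]
tcp_rot: [3.139, 0.004, 1.553]
ft_force: [-1.7, -22.7, 4.5]
opening: 0.228
```

Emit:
{"api": "drive_tool", "payload": {"commands": [{"dx": 0,"dy": -4,"dz": 0.5,"yaw": 0},{"dx": 0,"dy": -4,"dz": 0.5,"yaw": 0},{"dx": 0,"dy": -4,"dz": 0,"yaw": 0},{"dx": 0,"dy": 0,"dz": 0,"yaw": 0}]}}

```text
t: 11.0
eef_pos: [541.6, -34.4, 58.6]
tcp_rot: [3.141, -0.0, 1.551]
ft_force: [0.0, -0.4, -3.0]
opening: 0.231
```

```bash
python3 - <<'E'
from tilt import *
look('w9.png',[],[])
im=save('scene','s9.png',(330,130,430,220),7)
E
```

```text
[541.6 -34.4  58.6] [ 3.141 -0.     1.551] 11.0
```

View pics/w9.png

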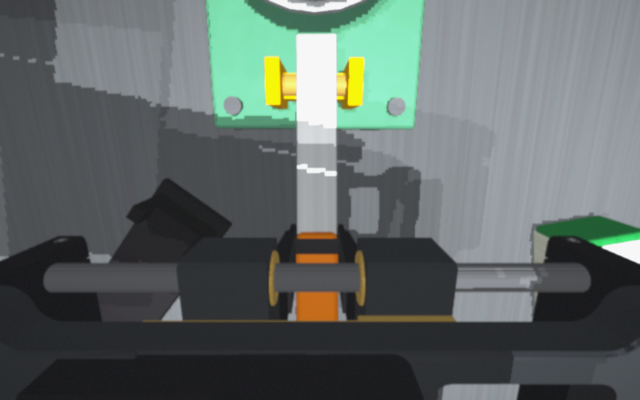

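View pics/s9.png

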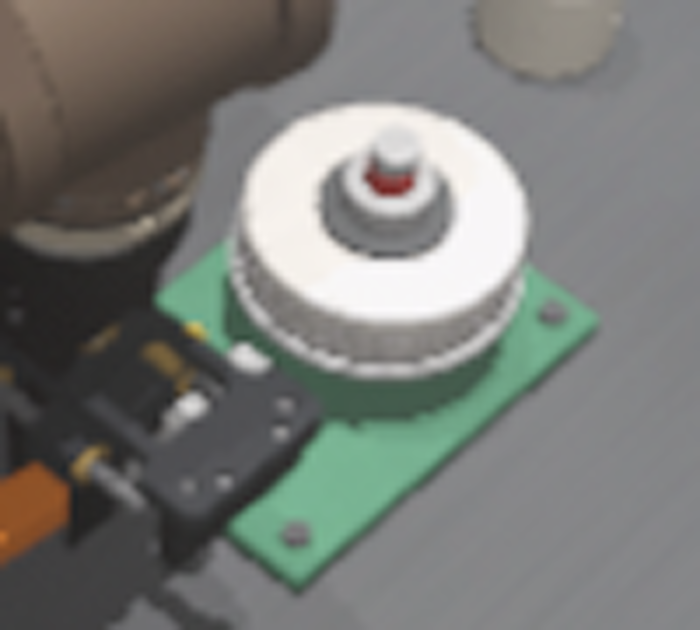

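```bash
python3 - <<'E'
from tilt import *
m=np.load('cw.npy');c=(m[:,:3],m[:,3:6],m[:,6])
p,t,f=tilt(34.,232.,gx=-12);print(p,t)
for z in (44,47,50): print('rim',z,np.round(ray('w',(317,11),z,c),1))
print('roller',np.round(ray('w',(315,85),46,c),1),'plate',np.round(ray('w',(316,128),12,c),1),'cheekmid',np.round(ray('w',(314,57),58,c),1))
g=np.array([541.6,-34.4,77.6]);th=p[0]
# underside height at roller y
yr=55.7
# point on underside: grip - 9*uz
uy,uz=-np.sin(th)*1,0
P=np.array([g[1]-9*np.sin(th),g[2]-9*np.cos(th)])
print('underside at roller', P[1]-(yr-P[0])*np.tan(th),'need',40+6/np.cos(th),' top at rim',P[1]-(yr+35-P[0])*np.tan(th)+6/np.cos(th))
cv2.imwrite('pics/w9c.png',cv2.resize(cv2.imread('pics/w9.png')[0:140,220:420],None,fx=4,fy=4,interpolation=cv2.INTER_CUBIC))
E
```

```text
[  0.25766842 -12.03455997   9.        ] [543.84720297  82.46692927  40.71426572]
rim 44 [544.1  94.4  44. ]
rim 47 [544.1  93.4  47. ]
rim 50 [544.1  92.5  50. ]
roller [542.2  56.5  46. ] plate [542.3  32.5  12. ] cheekmid [542.   68.7  58. ]
underside at roller 44.54899871560188 need 46.20484197421828  top at rim 41.53041292836096
```

View pics/w9c.png

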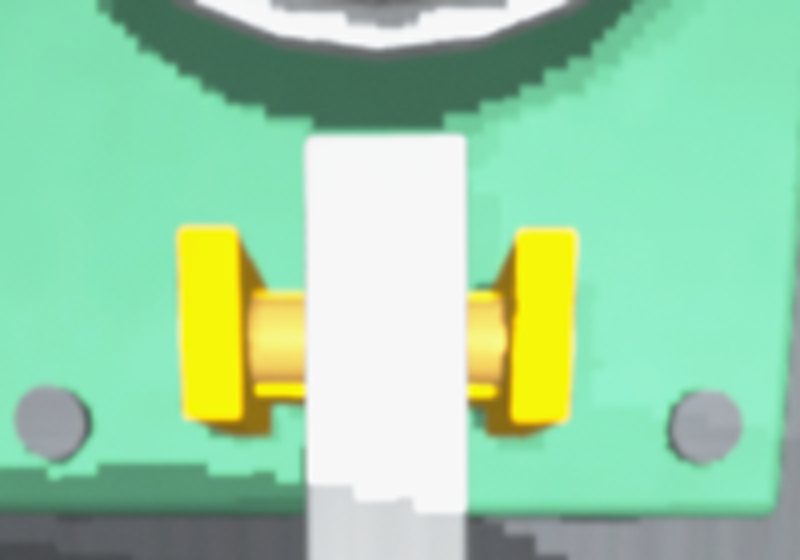

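```bash
python3 - <<'E'
from tilt import *
from scipy.optimize import least_squares
m=np.load('cw.npy');c=(m[:,:3],m[:,3:6],m[:,6])
print('cam fwd',c[1][2],'campos',-c[1].T@c[2])
g=cv2.imread('pics/w9.png').astype(float)
ch=g[:,:,2] # red: white blade high, green plate low
L=[];Rr=[];rows=[]
for r in list(range(42,120)):
    e=np.diff(ch[r,280:355]); 
    i=np.argmax(e[:35]);j=35+np.argmin(e[35:])
    def sub(k):
        w=np.abs(e[k-1:k+2]); return 280+.5+ (w*np.arange(k-1,k+2)).sum()/w.sum()
    L.append(sub(i));Rr.append(sub(j));rows.append(r)
L=np.array(L);Rr=np.array(Rr);rows=np.array(rows)
w=Rr-L;k=np.abs(w-np.median(w))<1.2
p=np.polyfit(rows[k],w[k],1);print(p,np.polyval(p,34),np.polyval(p,110),k.sum())
# model
tips=[]
u=np.array([np.cos(1.551),np.sin(1.551),0]);n=np.array([-u[1],u[0],0]);z=np.array([0,0,1.])
def pt(x,y,h,p):
    th,y0,z0=p;ux=np.cos(th)*u-np.sin(th)*z;uz=np.sin(th)*u+np.cos(th)*z
    return np.array([543.8,y0,z0])+(x-110)*ux+y*n+(h-6)*uz  # tip top edge
def W(row_target,p):
    # find x s.t row matches
    xs=np.linspace(0,110,45);a=np.array([proj('w',pt(x,0,6,p),c)[1] for x in xs]);x=np.interp(row_target,a[::-1],xs[::-1])
    return abs(proj('w',pt(x,11,6,p),c)[0]-proj('w',pt(x,-11,6,p),c)[0])
for th in (.15,.2,.25,.3):
  f=lambda q:[proj('w',pt(110,0,6,(th,*q)),c)[1]-34,proj('w',pt(2,0,18,(th,*q)),c)[1]-232]
  q=least_squares(f,[82,43]).x
  print(th,q,[round(W(r,(th,*q)),2) for r in (34,110)])
E
```

```text
cam fwd [-0.00425456 -0.24442598 -0.96965862] campos [542.62874552  34.94751827 228.89094729]
[-2.12892224e-03  4.05797809e+01] 40.507397559403024 40.345599469003446 51
0.15 [83.05640192 44.29052446] [np.float64(40.03), np.float64(39.11)]
0.2 [83.20777314 43.709968  ] [np.float64(39.91), np.float64(39.45)]
0.25 [83.2384613  43.59226922] [np.float64(39.88), np.float64(39.91)]
0.3 [83.14838969 43.93772229] [np.float64(39.96), np.float64(40.5)]
```

Emit:
{"api": "drive_tool", "payload": {"commands": [{"dx": 0,"dy": -20,"dz": 6,"yaw": 0},{"dx": 0,"dy": -20,"dz": 20,"yaw": 0},{"dx": 0,"dy": -30,"dz": 15,"yaw": 5},{"dx": -5,"dy": -30,"dz": 0,"yaw": 7},{"dx": -10,"dy": -30,"dz": 0,"yaw": 7}]}}

```text
t: 11.52
eef_pos: [527.4, -165.1, 100.6]
tcp_rot: [3.14, 0.002, 1.89]
ft_force: [0.0, 0.5, -4.0]
opening: 0.23
```

Emit:
{"api": "drive_tool", "payload": {"commands": [{"dx": -10,"dy": -30,"dz": 0,"yaw": 7},{"dx": -10,"dy": -30,"dz": 0,"yaw": 7},{"dx": 0,"dy": -11,"dz": -10,"yaw": 3},{"dx": 0,"dy": 0,"dz": -10,"yaw": 0},{"dx": 0,"dy": 0,"dz": 0,"yaw": 0}]}}

```text
t: 11.93
eef_pos: [505.6, -234.6, 77.8]
tcp_rot: [-3.141, -0.003, 2.177]
ft_force: [0.1, 0.8, -3.1]
opening: 0.226
```

Emit:
{"api": "drive_tool", "payload": {"commands": [{"dx": 1,"dy": -1,"dz": -20,"yaw": 0},{"dx": 0,"dy": 0,"dz": -15,"yaw": 0},{"dx": 0,"dy": 0,"dz": -10,"yaw": 0},{"dx": 0,"dy": 0,"dz": 0,"yaw": 0}]}}

```text
t: 12.27
eef_pos: [507.0, -234.4, 32.9]
tcp_rot: [-3.14, -0.003, 2.18]
ft_force: [-0.5, 0.8, -3.0]
opening: 0.229
```

Emit:
{"api": "drive_tool", "payload": {"commands": [{"dx": 0,"dy": 0,"dz": -2,"yaw": 0},{"dx": 0,"dy": 0,"dz": -3,"yaw": 0},{"dx": 0,"dy": 0,"dz": 0,"yaw": 0}]}}

```text
t: 12.52
eef_pos: [507.8, -235.8, 29.9]
tcp_rot: [3.141, 0.0, 2.18]
ft_force: [-0.1, -0.7, -2.8]
opening: 0.231
```

Emit:
{"api": "drive_tool", "payload": {"commands": [{"dx": 0,"dy": 0,"dz": -2,"yaw": 0},{"dx": 0,"dy": 0,"dz": -1,"yaw": 0},{"dx": 0,"dy": 0,"dz": 0,"yaw": 0}]}}

```text
t: 12.77
eef_pos: [507.9, -236.2, 27.2]
tcp_rot: [3.141, 0.001, 2.18]
ft_force: [-0.6, 1.0, 3.3]
opening: 0.227
```

```bash
python3 - <<'E'
from tilt import *
look('w10.png',[],[])
im=cv2.imread('pics/w10.png')
cv2.imwrite('pics/w10c.png',cv2.resize(im[0:250,240:400],None,fx=2.4,fy=2.4,interpolation=cv2.INTER_CUBIC))
E
```

```text
[ 507.9 -236.2   27.2] [3.141e+00 1.000e-03 2.180e+00] 12.7667
```

View pics/w10c.png

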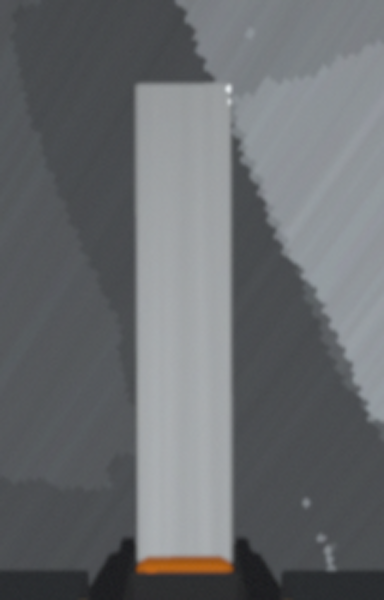

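Emit:
{"api": "drive_tool", "payload": {"commands": [{"dx": 0,"dy": 0,"dz": -1.5,"yaw": 0},{"dx": 0,"dy": 0,"dz": 0,"yaw": 0}]}}

```text
t: 12.98
eef_pos: [508.0, -236.1, 25.8]
tcp_rot: [3.141, 0.001, 2.18]
ft_force: [-0.2, 2.7, 6.9]
opening: 0.234
```

Emit:
{"api": "drive_tool", "payload": {"commands": [{"dx": 0,"dy": 0,"dz": -1.5,"yaw": 0},{"dx": 0,"dy": 0,"dz": 0,"yaw": 0}]}}

```text
t: 13.15
eef_pos: [508.0, -236.1, 24.7]
tcp_rot: [3.141, 0.002, 2.18]
ft_force: [-1.2, 2.8, 11.5]
opening: 0.228
```

```bash
python3 - <<'E'
from tilt import *
look('w11.png',[],[])
for f in ('w6','w9','w10','w11'):
    g=cv2.imread('pics/%s.png'%f).astype(float)
    col=g[:,310:324].mean((1,2)); d=np.diff(col)
    print(f,'tip',int(np.argmax(d[5:90]))+6,'orange',[int(r) for r in range(200,245) if (g[r,310:324,2].mean()-g[r,310:324,0].mean())>60][:1])
im=cv2.imread('pics/w11.png')
cv2.imwrite('pics/w11c.png',cv2.resize(im[0:250,240:400],None,fx=2.4,fy=2.4,interpolation=cv2.INTER_CUBIC))
print(tilt(34,232,gx=-12))
E
```

```text
[ 508.  -236.1   24.7] [3.141e+00 2.000e-03 2.180e+00] 13.15
w6 tip 24 orange [222]
w9 tip 33 orange [232]
w10 tip 35 orange [232]
w11 tip 41 orange [233]
(array([  0.25887944, -12.45573094,   9.        ]), array([ 441.23552408, -140.31978983,    6.60160722]), array([-2.84217094e-14, -1.70530257e-13,  0.00000000e+00]))
```

View pics/w11c.png

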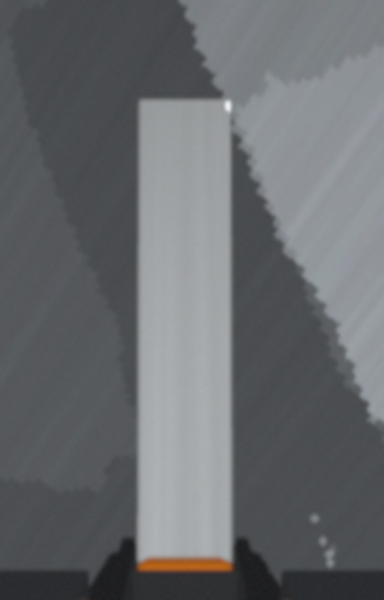

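Emit:
{"api": "drive_tool", "payload": {"commands": [{"dx": 0,"dy": 0,"dz": 25,"yaw": 0},{"dx": 0,"dy": 10,"dz": 35,"yaw": -5},{"dx": 10,"dy": 30,"dz": 20,"yaw": -7},{"dx": 10,"dy": 30,"dz": 0,"yaw": -7},{"dx": 10,"dy": 30,"dz": 0,"yaw": -7}]}}

```text
t: 13.62
eef_pos: [538.1, -135.4, 105.1]
tcp_rot: [3.139, 0.001, 1.718]
ft_force: [0.4, -0.9, -2.7]
opening: 0.231
```

Emit:
{"api": "drive_tool", "payload": {"commands": [{"dx": 3,"dy": 30,"dz": 0,"yaw": -7},{"dx": 0,"dy": 30,"dz": 0,"yaw": -3},{"dx": 0,"dy": 30,"dz": 0,"yaw": 0},{"dx": 0,"dy": 0,"dz": -15,"yaw": 0},{"dx": 0,"dy": 0,"dz": 0,"yaw": 0}]}}

```text
t: 14.03
eef_pos: [539.6, -44.4, 87.1]
tcp_rot: [-3.139, -0.0, 1.554]
ft_force: [-0.4, 0.0, -3.2]
opening: 0.226
```

Emit:
{"api": "drive_tool", "payload": {"commands": [{"dx": 0,"dy": 0,"dz": -12,"yaw": 0},{"dx": 0,"dy": 0,"dz": -8,"yaw": 0},{"dx": 0,"dy": 0,"dz": 0,"yaw": 0},{"dx": 0,"dy": 0,"dz": 0,"yaw": 0}]}}

```text
t: 14.37
eef_pos: [540.4, -46.7, 68.5]
tcp_rot: [-3.141, -0.0, 1.55]
ft_force: [0.3, 0.2, -3.3]
opening: 0.23
```

```bash
python3 - <<'E'
from tilt import *
look('w12.png',[],[])
g=cv2.imread('pics/w12.png').astype(float)
print('orange',[int(r) for r in range(200,245) if (g[r,310:324,2].mean()-g[r,310:324,0].mean())>60][:1])
cv2.imwrite('pics/w12c.png',cv2.resize(cv2.imread('pics/w12.png')[0:140,220:420],None,fx=4,fy=4,interpolation=cv2.INTER_CUBIC))
p,t,f=tilt(41,233,gx=-12);print(p,t)
E
```

```text
[540.4 -46.7  68.5] [-3.141 -0.     1.55 ] 14.3667
orange [233]
[  0.30140693 -11.61812607   9.        ] [542.91882659  67.71239207  46.02439424]
```

View pics/w12c.png

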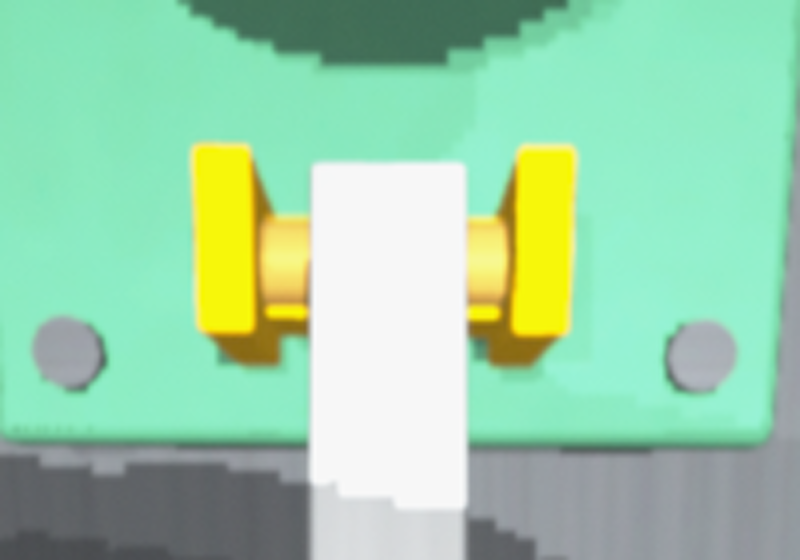

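Emit:
{"api": "drive_tool", "payload": {"commands": [{"dx": 0.5,"dy": 6,"dz": -1.8,"yaw": 0},{"dx": 0,"dy": 6,"dz": -1.8,"yaw": 0},{"dx": 0,"dy": 6,"dz": -1.8,"yaw": 0},{"dx": 0,"dy": 0,"dz": 0,"yaw": 0},{"dx": 0,"dy": 0,"dz": -1,"yaw": 0}]}}

```text
t: 14.83
eef_pos: [541.1, -27.5, 62.4]
tcp_rot: [3.141, 0.0, 1.552]
ft_force: [0.3, 0.0, -2.9]
opening: 0.228
```

Emit:
{"api": "drive_tool", "payload": {"commands": [{"dx": 0,"dy": 0,"dz": -1,"yaw": 0},{"dx": 0,"dy": 0,"dz": 0,"yaw": 0},{"dx": 0,"dy": 0,"dz": 0,"yaw": 0}]}}

```text
t: 15.08
eef_pos: [541.1, -28.0, 61.3]
tcp_rot: [3.141, -0.0, 1.551]
ft_force: [-0.4, 1.6, -2.1]
opening: 0.227
```

Emit:
{"api": "drive_tool", "payload": {"commands": [{"dx": 0,"dy": 2,"dz": 0,"yaw": 0},{"dx": 0,"dy": 4,"dz": -1.2,"yaw": 0},{"dx": 0,"dy": 4,"dz": -1.2,"yaw": 0},{"dx": 0,"dy": 0,"dz": 0,"yaw": 0}]}}

```text
t: 15.42
eef_pos: [541.0, -17.3, 58.6]
tcp_rot: [-3.141, -0.0, 1.552]
ft_force: [-0.7, 1.4, -2.7]
opening: 0.226
```

Emit:
{"api": "drive_tool", "payload": {"commands": [{"dx": 0,"dy": 4,"dz": -1.1,"yaw": 0},{"dx": 0,"dy": 4,"dz": -1.1,"yaw": 0},{"dx": 0,"dy": 4,"dz": -1.1,"yaw": 0},{"dx": 0,"dy": 0,"dz": 0,"yaw": 0}]}}

```text
t: 15.75
eef_pos: [540.9, -5.3, 55.3]
tcp_rot: [-3.141, -0.0, 1.552]
ft_force: [0.2, 0.6, -3.9]
opening: 0.232
```

Emit:
{"api": "drive_tool", "payload": {"commands": [{"dx": 0,"dy": 4,"dz": -1.1,"yaw": 0},{"dx": 0,"dy": 3,"dz": -0.9,"yaw": 0},{"dx": 0,"dy": 0,"dz": 0,"yaw": 0}]}}

```text
t: 16.0
eef_pos: [541.0, 1.5, 53.4]
tcp_rot: [-3.141, -0.0, 1.552]
ft_force: [-0.4, -0.1, -4.3]
opening: 0.23
```

```bash
python3 - <<'E'
from tilt import *
look('w13.png',[],[])
im=save('scene','s13.png',(330,130,430,220),7)
g=cv2.imread('pics/w13.png').astype(float)
print('orange',[int(r) for r in range(200,245) if (g[r,310:324,2].mean()-g[r,310:324,0].mean())>60][:1])
E
```

```text
[541.    1.5  53.4] [-3.141 -0.     1.552] 16.0
orange [233]
```

View pics/w13.png

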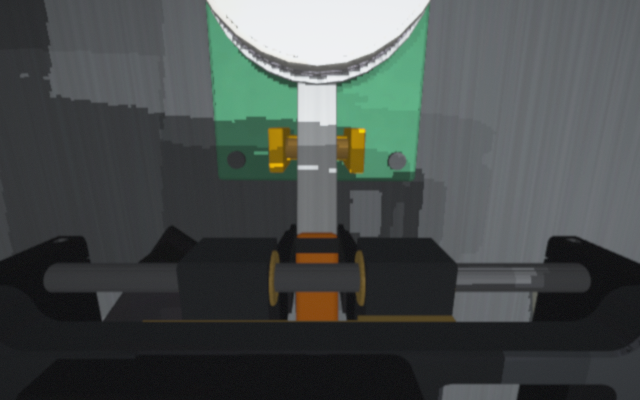

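View pics/s13.png

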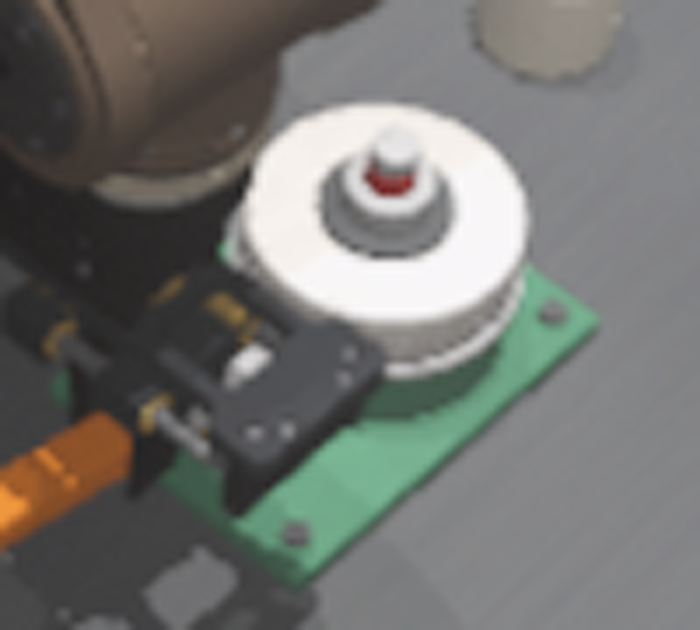

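Emit:
{"api": "drive_tool", "payload": {"commands": [{"dx": 0,"dy": 0,"dz": -1,"yaw": 0},{"dx": 0,"dy": 0,"dz": -1,"yaw": 0},{"dx": 0,"dy": 0,"dz": -1,"yaw": 0},{"dx": 0,"dy": 0,"dz": 0,"yaw": 0}]}}

```text
t: 16.43
eef_pos: [541.4, 0.7, 50.7]
tcp_rot: [3.141, 0.0, 1.551]
ft_force: [-0.3, -2.5, 2.9]
opening: 0.231
```

Emit:
{"api": "drive_tool", "payload": {"commands": [{"dx": 0,"dy": 0,"dz": -1.5,"yaw": 0},{"dx": 0,"dy": -0.5,"dz": -1.5,"yaw": 0},{"dx": 0,"dy": 0,"dz": 0,"yaw": 0}]}}

```text
t: 16.68
eef_pos: [541.4, 0.3, 47.7]
tcp_rot: [3.141, 0.0, 1.551]
ft_force: [0.1, -2.1, 6.0]
opening: 0.229
```

Emit:
{"api": "drive_tool", "payload": {"commands": [{"dx": 0,"dy": 0,"dz": -1.5,"yaw": 0},{"dx": 0,"dy": -0.5,"dz": -1.5,"yaw": 0},{"dx": 0,"dy": 0,"dz": 0,"yaw": 0}]}}

```text
t: 16.93
eef_pos: [541.6, -0.2, 45.8]
tcp_rot: [3.14, 0.0, 1.552]
ft_force: [-2.5, -1.1, 21.2]
opening: 0.233
```

Emit:
{"api": "drive_tool", "payload": {"commands": [{"dx": 0,"dy": -0.5,"dz": -1.5,"yaw": 0},{"dx": 0,"dy": -0.5,"dz": -1.5,"yaw": 0},{"dx": 0,"dy": 0,"dz": 0,"yaw": 0}]}}

```text
t: 17.18
eef_pos: [541.7, -1.1, 43.1]
tcp_rot: [3.139, 0.0, 1.552]
ft_force: [-4.1, -0.6, 24.2]
opening: 0.228
```

Emit:
{"api": "drive_tool", "payload": {"commands": [{"dx": 0,"dy": -0.5,"dz": -2,"yaw": 0},{"dx": 0,"dy": -0.5,"dz": -2,"yaw": 0},{"dx": 0,"dy": 0,"dz": 0,"yaw": 0}]}}

```text
t: 17.43
eef_pos: [541.6, -2.2, 39.1]
tcp_rot: [3.139, 0.0, 1.552]
ft_force: [-4.7, -1.0, 24.2]
opening: 0.232
```

```bash
python3 - <<'E'
from tilt import *
look('w14.png',[],[])
im=save('scene','s14.png',(330,130,430,220),7)
g=cv2.imread('pics/w14.png').astype(float)
print('orange',[int(r) for r in range(200,245) if (g[r,310:324,2].mean()-g[r,310:324,0].mean())>60][:1])
E
```

```text
[541.6  -2.2  39.1] [3.139 0.    1.552] 17.4333
orange [232]
```

View pics/w14.png

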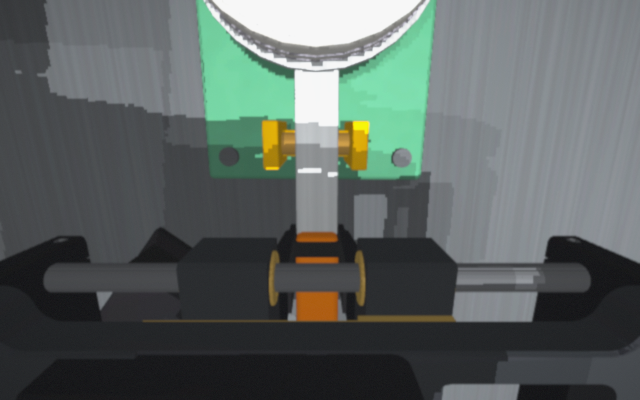

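View pics/s14.png

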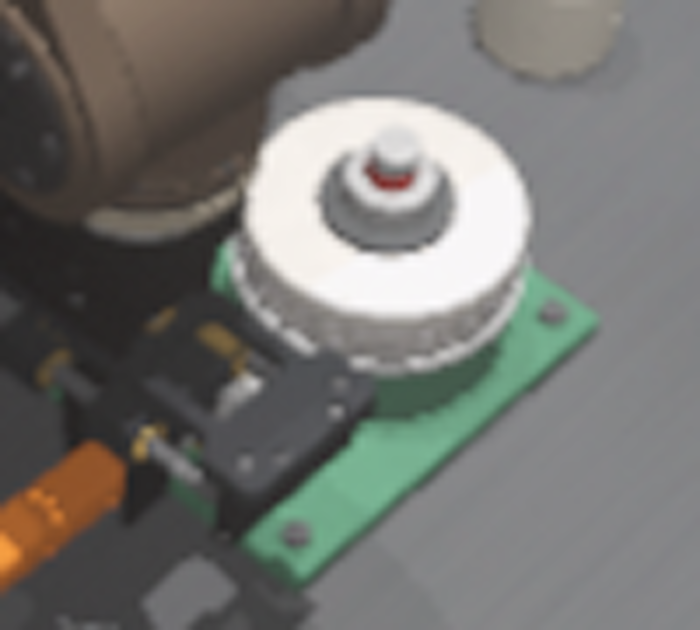

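Emit:
{"api": "drive_tool", "payload": {"commands": [{"dx": 0,"dy": -0.5,"dz": -2,"yaw": 0},{"dx": 0,"dy": -0.5,"dz": -2,"yaw": 0},{"dx": 0,"dy": -0.5,"dz": -2,"yaw": 0},{"dx": 0,"dy": 0,"dz": 0,"yaw": 0}]}}

```text
t: 17.87
eef_pos: [541.7, -3.6, 33.2]
tcp_rot: [3.139, 0.0, 1.552]
ft_force: [-5.0, -0.7, 26.4]
opening: 0.23
```

Emit:
{"api": "drive_tool", "payload": {"commands": [{"dx": 0,"dy": -0.5,"dz": -2,"yaw": 0},{"dx": 0,"dy": 0,"dz": -2,"yaw": 0},{"dx": 0,"dy": 0,"dz": -1.5,"yaw": 0},{"dx": 0,"dy": 0,"dz": 0,"yaw": 0}]}}

```text
t: 18.2
eef_pos: [541.8, -4.2, 28.6]
tcp_rot: [3.138, 0.001, 1.552]
ft_force: [-7.6, -1.3, 38.4]
opening: 0.232
```

```bash
python3 - <<'E'
from tilt import *
look('w15.png',[],[])
im=save('scene','s15.png',(330,130,430,220),7)
E
```

```text
[541.8  -4.2  28.6] [3.138e+00 1.000e-03 1.552e+00] 18.2
```

View pics/s15.png

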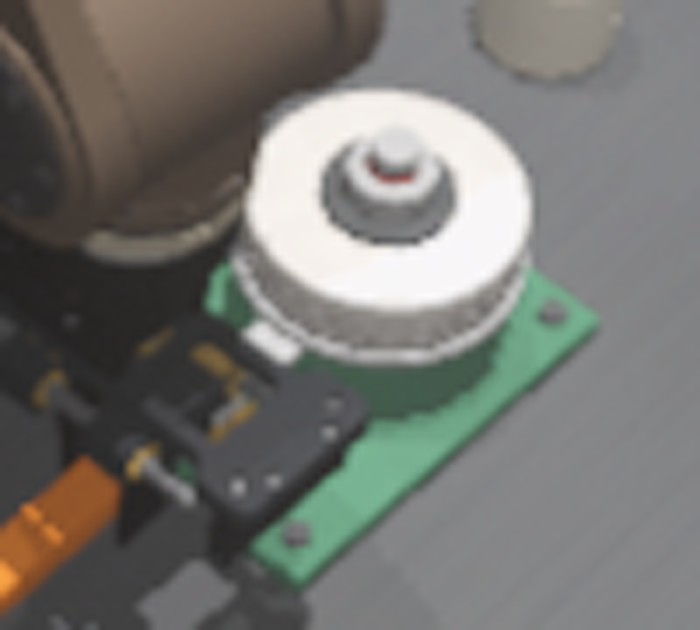

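Emit:
{"api": "drive_tool", "payload": {"commands": [{"dx": 0,"dy": 0,"dz": -2,"yaw": 0},{"dx": 0,"dy": 0,"dz": -1.5,"yaw": 0},{"dx": 0,"dy": 0,"dz": -1.5,"yaw": 0},{"dx": 0,"dy": 0,"dz": 0,"yaw": 0},{"dx": 0,"dy": 0,"dz": 0,"yaw": 0}]}}

```text
t: 18.72
eef_pos: [541.9, -4.3, 23.8]
tcp_rot: [3.138, 0.001, 1.552]
ft_force: [-7.6, -3.1, 40.4]
opening: 0.23
```

```bash
python3 - <<'E'
from tilt import *
look('w16.png',[],[])
im=save('scene','s16.png',(330,130,430,220),7)
E
```

```text
[541.9  -4.3  23.8] [3.138e+00 1.000e-03 1.552e+00] 18.7167
```

View pics/s16.png

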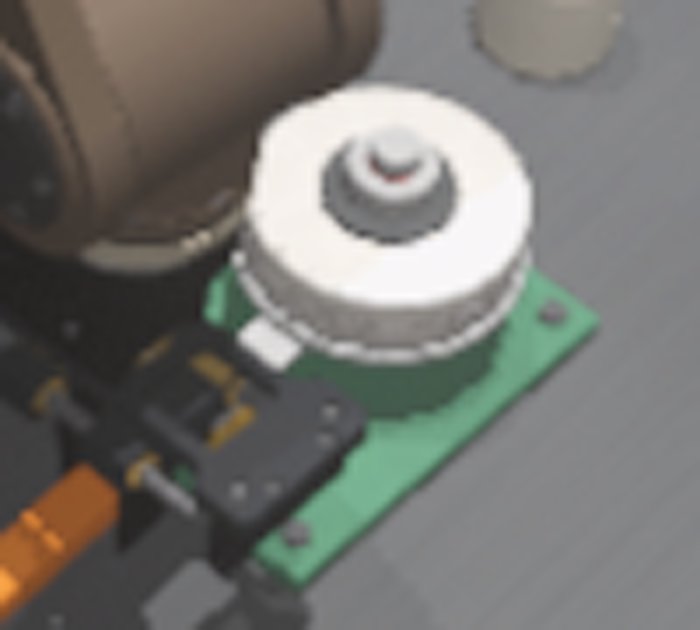

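View pics/w16.png

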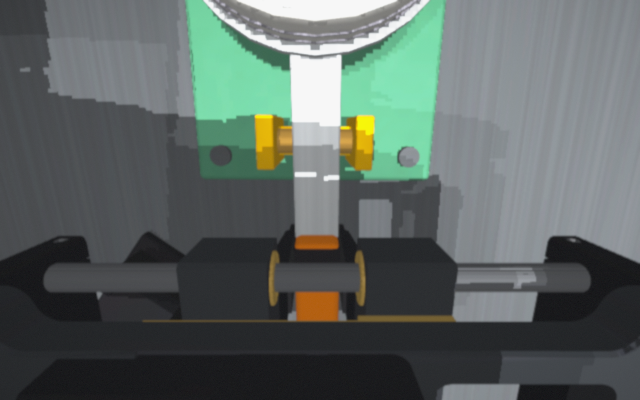

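Emit:
{"api": "drive_tool", "payload": {"commands": [{"dx": 0,"dy": 0,"dz": -2,"yaw": 0},{"dx": 0,"dy": 0,"dz": -2,"yaw": 0},{"dx": 0,"dy": 0,"dz": -2,"yaw": 0},{"dx": 0,"dy": 0,"dz": 0,"yaw": 0},{"dx": 0,"dy": 0,"dz": 0,"yaw": 0}]}}

```text
t: 19.23
eef_pos: [542.0, -4.2, 17.7]
tcp_rot: [3.138, 0.001, 1.552]
ft_force: [-8.0, -1.7, 38.9]
opening: 0.23
```

```bash
python3 - <<'E'
from tilt import *
look('w17.png',[],[])
im=save('scene','s17.png',(330,130,430,220),7)
E
```

```text
[542.   -4.2  17.7] [3.138e+00 1.000e-03 1.552e+00] 19.2333
```

View pics/s17.png

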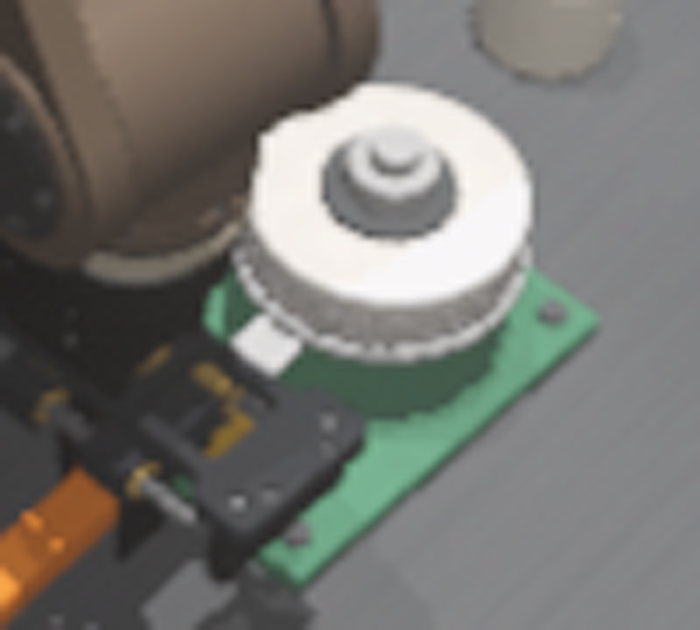

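View pics/w17.png

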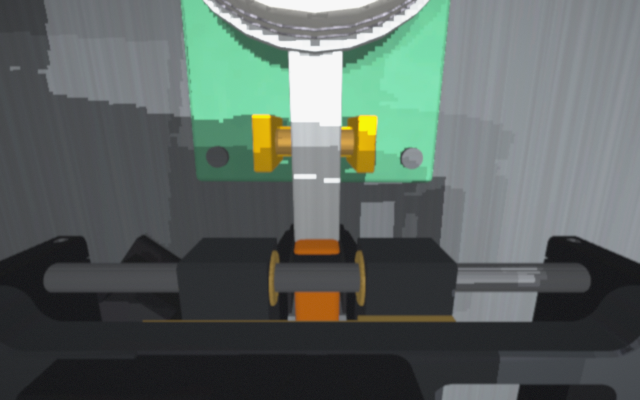

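Emit:
{"api": "drive_tool", "payload": {"commands": [{"dx": 0,"dy": 0,"dz": 0,"yaw": 0},{"dx": 0,"dy": 0,"dz": 0,"yaw": 0},{"dx": 0,"dy": 0,"dz": 0,"yaw": 0},{"dx": 0,"dy": 0,"dz": 0,"yaw": 0},{"dx": 0,"dy": 0,"dz": 0,"yaw": 0}], "grip": 0.5}}

```text
t: 19.75
eef_pos: [540.9, -4.0, 14.7]
tcp_rot: [-3.141, -0.0, 1.551]
ft_force: [0.0, -0.5, 0.5]
opening: 0.483
```

Emit:
{"api": "drive_tool", "payload": {"commands": [{"dx": 0,"dy": -15,"dz": 0,"yaw": 0},{"dx": 0,"dy": -15,"dz": 0,"yaw": 0},{"dx": 0,"dy": -13,"dz": -1,"yaw": 0},{"dx": 0,"dy": 0,"dz": 0,"yaw": 0}]}}

```text
t: 20.08
eef_pos: [541.1, -48.8, 13.7]
tcp_rot: [-3.142, 0.0, 1.55]
ft_force: [0.5, 0.0, 0.3]
opening: 0.499
```

```bash
python3 - <<'E'
from tilt import *
look('w18.png',[],[])
im=save('scene','s18.png',(290,120,430,240),5)
E
```

```text
[541.1 -48.8  13.7] [-3.142  0.     1.55 ] 20.0833
```

View pics/s18.png

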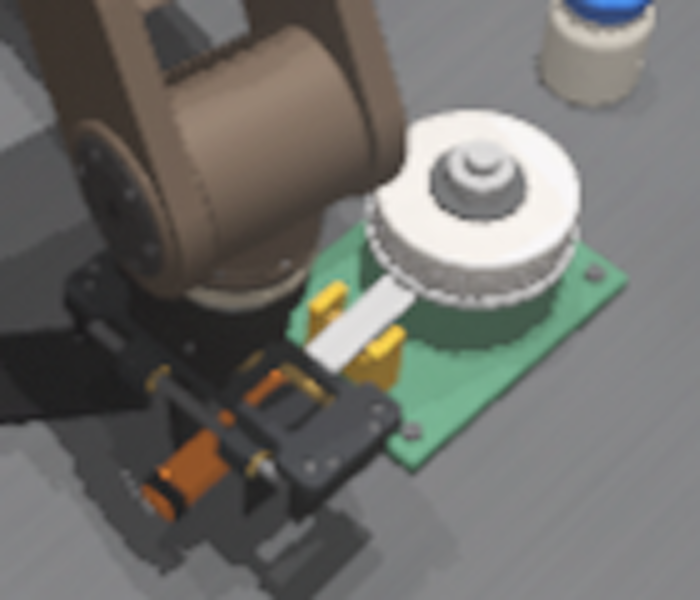

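View pics/w18.png

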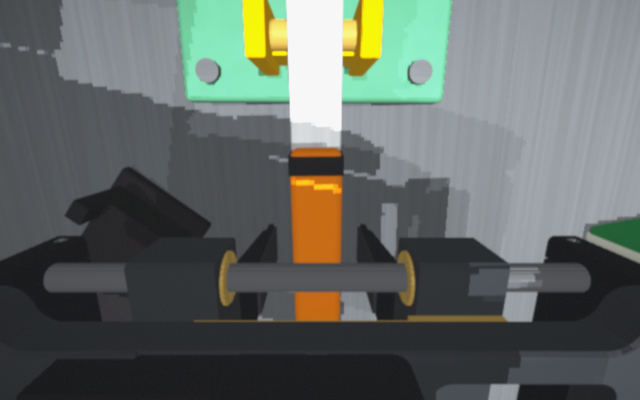

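Emit:
{"api": "drive_tool", "payload": {"commands": [{"dx": 0,"dy": 0,"dz": 0,"yaw": 0},{"dx": 0,"dy": 0,"dz": 0,"yaw": 0},{"dx": 0,"dy": 0,"dz": 0,"yaw": 0},{"dx": 0,"dy": 0,"dz": 0,"yaw": 0},{"dx": 0,"dy": 0,"dz": 0,"yaw": 0}], "grip": 0}}

```text
t: 20.6
eef_pos: [541.1, -46.7, 14.1]
tcp_rot: [3.142, -0.0, 1.552]
ft_force: [-1.0, 1.4, 0.1]
opening: 0.223
```

Emit:
{"api": "drive_tool", "payload": {"commands": [{"dx": 0,"dy": 0,"dz": -1.5,"yaw": 0},{"dx": 0,"dy": 0,"dz": -1.5,"yaw": 0},{"dx": 0,"dy": 0,"dz": -1,"yaw": 0},{"dx": 0,"dy": 0,"dz": 0,"yaw": 0}]}}

```text
t: 20.93
eef_pos: [541.4, -46.8, 11.5]
tcp_rot: [3.14, 0.0, 1.552]
ft_force: [-5.0, 2.6, 23.5]
opening: 0.229
```

```bash
python3 - <<'E'
from tilt import *
im=save('scene','s19.png',(290,120,430,240),5)
E
```

```text
(no output)
```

View pics/s19.png

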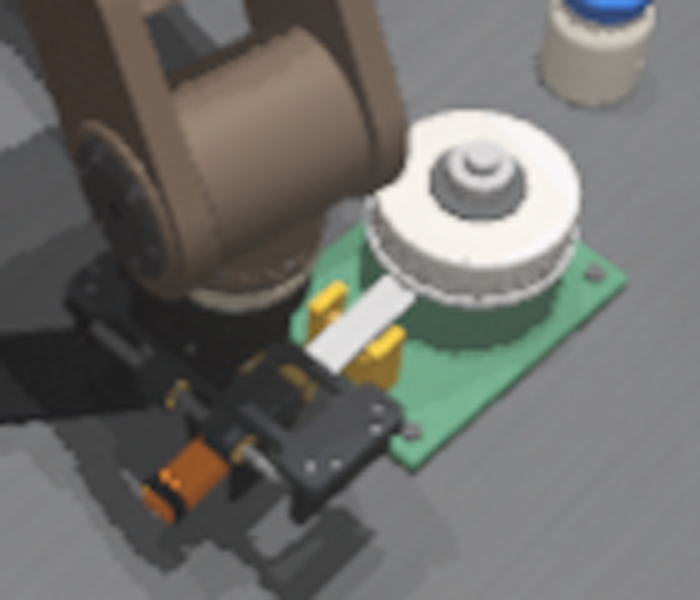

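Emit:
{"api": "drive_tool", "payload": {"commands": [{"dx": 0,"dy": 0,"dz": -1.5,"yaw": 0},{"dx": 0,"dy": 0,"dz": -1.5,"yaw": 0},{"dx": 0,"dy": 0,"dz": -1,"yaw": 0},{"dx": 0,"dy": 0,"dz": 0,"yaw": 0},{"dx": 0,"dy": 0,"dz": 0,"yaw": 0}]}}

```text
t: 21.4
eef_pos: [541.6, -47.0, 7.9]
tcp_rot: [3.139, 0.0, 1.552]
ft_force: [-5.0, 1.6, 25.7]
opening: 0.225
```

```bash
python3 - <<'E'
from tilt import *
look('w20.png',[],[])
im=save('scene','s20.png',(330,130,430,220),7)
S=np.array([545,150.7]); C=cam('scene')[:2]; d=(C-S)/np.linalg.norm(C-S)
print([ (z,((proj('scene',np.r_[S+18*d,z+98])-[330,130])*7).round(1)[1]) for z in (0,4,12,16)],'hub front top edge; +4.5 bias')
E
```

```text
[541.6 -47.    7.9] [3.139 0.    1.552] 21.4
[(0, np.float64(213.6)), (4, np.float64(207.0)), (12, np.float64(193.7)), (16, np.float64(187.0))] hub front top edge; +4.5 bias
```

View pics/s20.png

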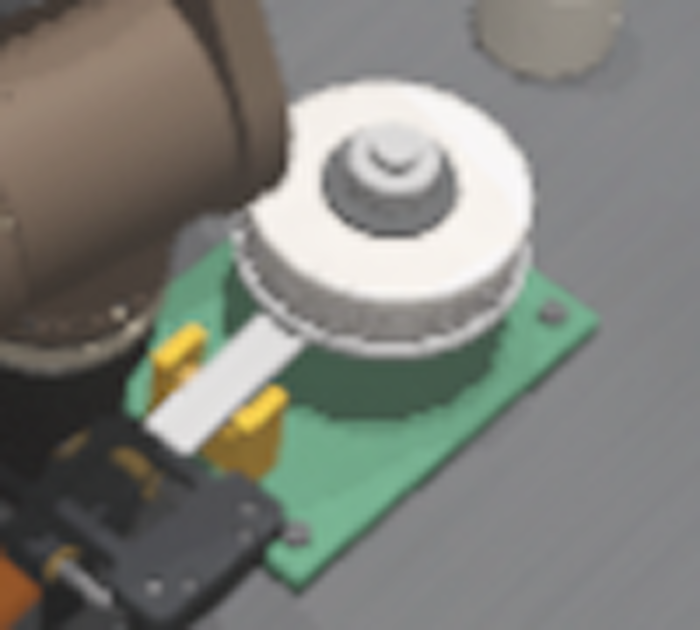

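View pics/w20.png

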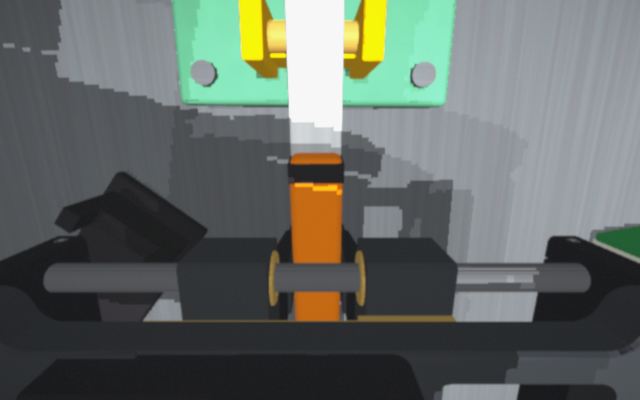

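```bash
python3 - <<'E'
from h import *
S=np.array([545,150.7]); C=cam('scene')[:2]; d=(C-S)/np.linalg.norm(C-S)
for f in ('s8','s9','s14','s15','s16','s17','s20'):
    g=cv2.imread('pics/%s.png'%f).astype(float)
    p=g[:,395:425].mean((1,2))
    def edge(a,b,s):
        d=s*np.diff(p)[a:b]; d[d<0.5*d.max()]=0; return round(a+.5+(d*np.arange(len(d))).sum()/d.sum(),1)
    q=g[:,430:470]; pr=q.mean((1,2)); dd=-np.diff(pr)[330:385]; 
    # shift vs s9 by template of flange/felt side
    print(f,'top',edge(60,115,1))
    col=g[150:260,350:440]; red=(g[:,:,2]-g[:,:,1])[140:210,360:425]; print('   red count',int((red>40).sum()), 'redmax',red.max())
a=cv2.cvtColor(cv2.imread('pics/s9.png'),cv2.COLOR_BGR2GRAY)
for f in ('s14','s15','s16','s17','s20'):
    b=cv2.cvtColor(cv2.imread('pics/%s.png'%f),cv2.COLOR_BGR2GRAY)
    t=a[240:385,400:520]  # felt side right front
    r=cv2.matchTemplate(b[200:400,390:530],t,cv2.TM_CCOEFF_NORMED); _,v,_,l=cv2.minMaxLoc(r); print(f,'front side shift',l[1]-40,l[0]-10,round(v,3), 'mm',round((40-l[1])/1.55,1))
    t=a[190:262,325:455]; r=cv2.matchTemplate(b[150:290,315:465],t,cv2.TM_CCOEFF_NORMED); _,v,_,l=cv2.minMaxLoc(r); print('   hub',l[1]-40,round(v,3),'mm',round((40-l[1])/1.66,1))
E
```

```text
s8 top 105.6
   red count 752 redmax 86.0
s9 top 105.6
   red count 753 redmax 85.0
s14 top 101.5
   red count 491 redmax 85.0
s15 top 91.6
   red count 138 redmax 57.0
s16 top 90.2
   red count 0 redmax 40.0
s17 top 87.6
   red count 0 redmax 3.0
s20 top 83.6
   red count 0 redmax 3.0
s14 front side shift -6 3 0.988 mm 3.9
   hub -6 0.985 mm 3.6
s15 front side shift -13 3 0.99 mm 8.4
   hub -14 0.985 mm 8.4
s16 front side shift -15 2 0.99 mm 9.7
   hub -16 0.971 mm 9.6
s17 front side shift -19 6 0.989 mm 12.3
   hub -19 0.971 mm 11.4
s20 front side shift -21 4 0.991 mm 13.5
   hub -22 0.969 mm 13.3
```

Emit:
{"api": "drive_tool", "payload": {"commands": [{"dx": 0,"dy": 0,"dz": 0,"yaw": 0},{"dx": 0,"dy": 0,"dz": 0,"yaw": 0},{"dx": 0,"dy": 0,"dz": 0,"yaw": 0},{"dx": 0,"dy": 0,"dz": 0,"yaw": 0}], "grip": 0.45}}

```text
t: 21.83
eef_pos: [541.0, -47.0, 5.8]
tcp_rot: [-3.141, -0.0, 1.551]
ft_force: [0.2, 0.2, -0.6]
opening: 0.429
```

Emit:
{"api": "drive_tool", "payload": {"commands": [{"dx": 0,"dy": 12,"dz": 8,"yaw": 0},{"dx": 0,"dy": 12,"dz": 8,"yaw": 0},{"dx": 0,"dy": 0,"dz": 0,"yaw": 0},{"dx": 0,"dy": 0,"dz": 0,"yaw": 0}]}}

```text
t: 22.17
eef_pos: [541.4, -22.0, 22.8]
tcp_rot: [3.14, 0.0, 1.553]
ft_force: [-0.1, -0.3, -0.3]
opening: 0.449
```

```bash
python3 - <<'E'
from tilt import *
s=env.state(); print(s['ft_force'],s['opening'])
look('w21.png',[],[])
im=save('scene','s21.png',(290,120,430,240),5)
E
```

```text
[-0.07519772 -0.2845782  -0.25954382] 0.449154169523562
[541.4 -22.   22.8] [3.14  0.    1.553] 22.1667
```

View pics/w21.png

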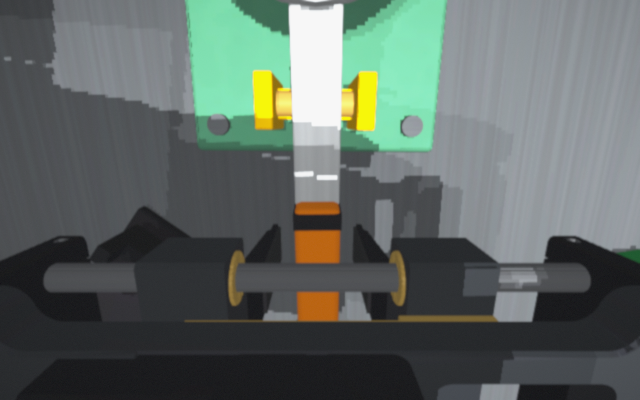

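View pics/s21.png

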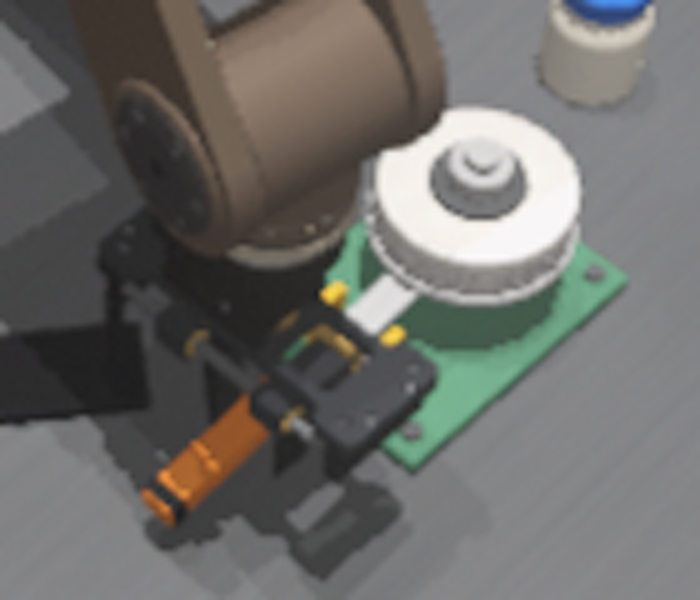

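Emit:
{"api": "drive_tool", "payload": {"commands": [{"dx": 0,"dy": 0,"dz": 0,"yaw": 0},{"dx": 0,"dy": 0,"dz": 0,"yaw": 0},{"dx": 0,"dy": 0,"dz": 0,"yaw": 0},{"dx": 0,"dy": 0,"dz": 0,"yaw": 0},{"dx": 0,"dy": 0,"dz": 0,"yaw": 0}], "grip": 0}}

```text
t: 22.68
eef_pos: [540.9, -23.2, 21.9]
tcp_rot: [-3.141, 0.0, 1.551]
ft_force: [-0.3, -0.7, 0.0]
opening: 0.228
```

Emit:
{"api": "drive_tool", "payload": {"commands": [{"dx": 0,"dy": 0,"dz": -1.5,"yaw": 0},{"dx": 0,"dy": 0,"dz": -1.5,"yaw": 0},{"dx": 0,"dy": 0,"dz": -1.5,"yaw": 0},{"dx": 0,"dy": 0,"dz": 0,"yaw": 0},{"dx": 0,"dy": 0,"dz": 0,"yaw": 0}]}}

```text
t: 23.1
eef_pos: [541.2, -23.3, 19.5]
tcp_rot: [3.14, 0.0, 1.552]
ft_force: [-7.2, -0.6, 27.7]
opening: 0.231
```

```bash
python3 - <<'E'
from tilt import *
im=save('scene','s22.png',(330,130,430,220),7)
a=cv2.cvtColor(cv2.imread('pics/s9.png'),cv2.COLOR_BGR2GRAY)
for f in ('s20','s22'):
    b=cv2.cvtColor(cv2.imread('pics/%s.png'%f),cv2.COLOR_BGR2GRAY)
    t=a[240:385,400:520]
    r=cv2.matchTemplate(b[200:400,390:530],t,cv2.TM_CCOEFF_NORMED); _,v,_,l=cv2.minMaxLoc(r); print(f,'front',round((40-l[1])/1.55,1),v)
    t=a[190:262,325:455]; r=cv2.matchTemplate(b[150:290,315:465],t,cv2.TM_CCOEFF_NORMED); _,v,_,l=cv2.minMaxLoc(r); print('   hub',round((40-l[1])/1.66,1))
look('w22.png',[],[])
E
```

```text
s20 front 13.5 0.9910708069801331
   hub 13.3
s22 front 13.5 0.990472137928009
   hub 13.3
[541.2 -23.3  19.5] [3.14  0.    1.552] 23.15
```

View pics/w22.png

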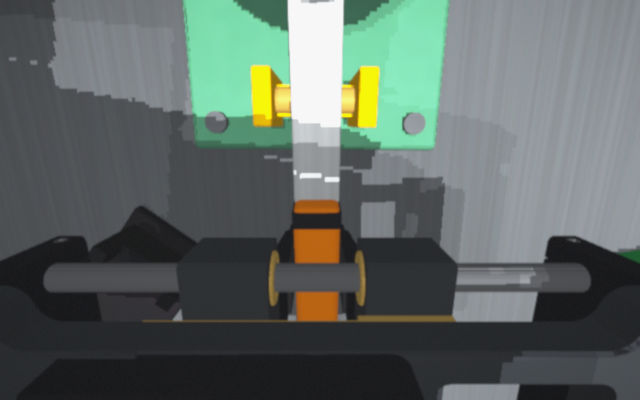

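Pushing a little further for margin (force had not yet reached sliding).

Emit:
{"api": "drive_tool", "payload": {"commands": [{"dx": 0,"dy": 0,"dz": -1.5,"yaw": 0},{"dx": 0,"dy": 0,"dz": -1.5,"yaw": 0},{"dx": 0,"dy": 0,"dz": -1.5,"yaw": 0},{"dx": 0,"dy": 0,"dz": 0,"yaw": 0},{"dx": 0,"dy": 0,"dz": 0,"yaw": 0}]}}

```text
t: 23.62
eef_pos: [541.6, -23.3, 15.4]
tcp_rot: [3.139, 0.001, 1.552]
ft_force: [-7.5, -1.8, 33.4]
opening: 0.228
```

```bash
python3 - <<'E'
from tilt import *
im=save('scene','s23.png',(330,130,430,220),7)
a=cv2.cvtColor(cv2.imread('pics/s9.png'),cv2.COLOR_BGR2GRAY)
for f in ('s23',):
    b=cv2.cvtColor(cv2.imread('pics/%s.png'%f),cv2.COLOR_BGR2GRAY)
    t=a[240:385,400:520]
    r=cv2.matchTemplate(b[200:400,390:530],t,cv2.TM_CCOEFF_NORMED); _,v,_,l=cv2.minMaxLoc(r); print(f,'front',round((40-l[1])/1.55,1),v)
    t=a[190:262,325:455]; r=cv2.matchTemplate(b[150:290,315:465],t,cv2.TM_CCOEFF_NORMED); _,v,_,l=cv2.minMaxLoc(r); print('   hub',round((40-l[1])/1.66,1))
E
```

```text
s23 front 16.8 0.9898940324783325
   hub 16.3
```

Emit:
{"api": "drive_tool", "payload": {"commands": [{"dx": 0,"dy": 0,"dz": 3,"yaw": 0},{"dx": 0,"dy": -8,"dz": 1,"yaw": 0},{"dx": 0,"dy": -15,"dz": 0,"yaw": 0},{"dx": 0,"dy": -15,"dz": 0,"yaw": 0},{"dx": 0,"dy": 0,"dz": 0,"yaw": 0}]}}

```text
t: 24.08
eef_pos: [541.1, -63.3, 16.5]
tcp_rot: [-3.142, 0.0, 1.55]
ft_force: [0.8, 0.2, -2.9]
opening: 0.229
```

Emit:
{"api": "drive_tool", "payload": {"commands": [{"dx": 0,"dy": -20,"dz": 5,"yaw": 0},{"dx": 0,"dy": -20,"dz": 15,"yaw": 0},{"dx": 0,"dy": 0,"dz": 30,"yaw": 0},{"dx": 0,"dy": 0,"dz": 30,"yaw": 0},{"dx": 0,"dy": 0,"dz": 0,"yaw": 0}]}}

```text
t: 24.5
eef_pos: [542.9, -101.9, 101.2]
tcp_rot: [3.136, 0.002, 1.55]
ft_force: [1.4, 0.3, -2.9]
opening: 0.232
```

```bash
python3 - <<'E'
from tilt import *
s=env.state(); print(s['ft_force'],s['moment'],s['opening'])
look('w24.png',[],[])
im=save('scene','s24.png',(150,120,430,320),2.8)
E
```

```text
[ 1.39833395  0.29759861 -2.9005222 ] [-0.02140558 -0.18070409  0.00508067] 0.23199937769753098
[ 542.9 -101.9  101.2] [3.136e+00 2.000e-03 1.550e+00] 24.5
```

View pics/w24.png

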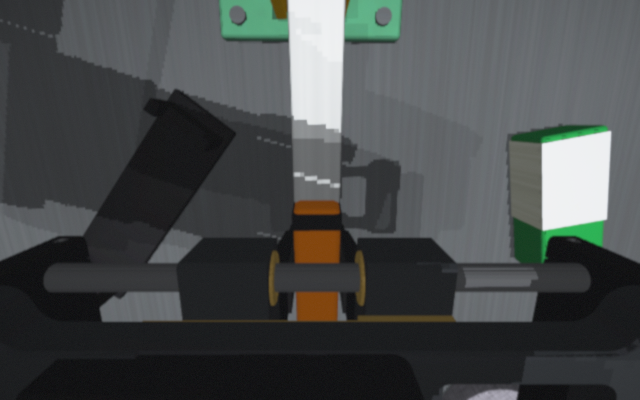

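View pics/s24.png

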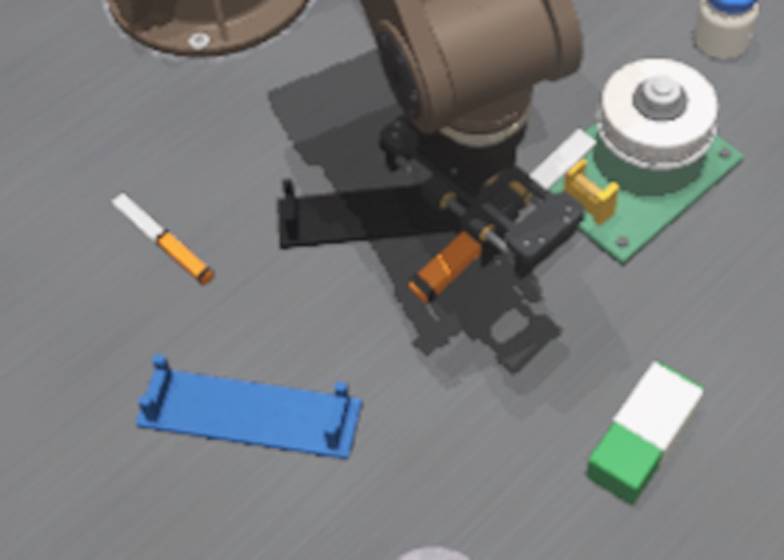

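Emit:
{"api": "drive_tool", "payload": {"commands": [{"dx": -13,"dy": -31,"dz": 10,"yaw": -6.8},{"dx": -13,"dy": -31,"dz": 10,"yaw": -6.8},{"dx": -13,"dy": -31,"dz": 0,"yaw": -6.8},{"dx": -13,"dy": -31,"dz": 0,"yaw": -6.8},{"dx": -13,"dy": -31,"dz": 0,"yaw": -6.8}]}}

```text
t: 25.02
eef_pos: [474.8, -256.7, 115.4]
tcp_rot: [-3.139, -0.0, 0.953]
ft_force: [1.0, 0.6, -2.9]
opening: 0.229
```

Emit:
{"api": "drive_tool", "payload": {"commands": [{"dx": -12,"dy": -32,"dz": 0,"yaw": -6.7},{"dx": -12,"dy": -32,"dz": 0,"yaw": -6.7},{"dx": -12,"dy": -32,"dz": 0,"yaw": -6.6},{"dx": 0,"dy": 0,"dz": 0,"yaw": 0}]}}

```text
t: 25.35
eef_pos: [438.1, -356.3, 115.1]
tcp_rot: [-3.141, 0.001, 0.598]
ft_force: [0.5, 0.4, -3.4]
opening: 0.226
```

```bash
python3 - <<'E'
from tilt import *
s=env.state(); print(s['ft_force'],s['moment'],s['opening'])
c,im=look('w25.png',[],[])
s0=save('scene','s25.png',(150,140,450,320),2.6)
g=np.array(s['eef_pos'])+[0,0,19];y=s['tcp_rot'][2]
u=np.array([np.cos(y),np.sin(y),0])
print('fingers ref')
for r in env.place_of('cradle_seat','wrist'): print(np.round(r['pixel']),r['conf'],ray('w',r['pixel'],30,c).round(1))
E
```

```text
[ 0.45747714  0.43594915 -3.41381456] [ 0.00501063  0.037289   -0.00631242] 0.22590774791105703
[ 438.1 -356.3  115.1] [-3.141e+00  1.000e-03  5.980e-01] 25.35
fingers ref
[313. 197.] 0.71 [ 442.5 -348.3   30. ]
[ 8. 77.] 0.63 [387.5 -96.5  30. ]
```

View pics/w25.png

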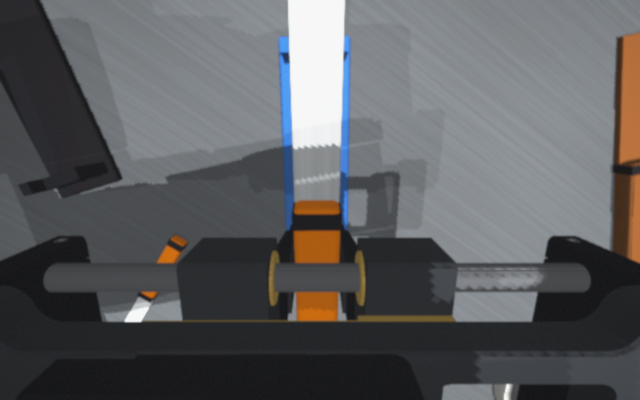

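View pics/s25.png

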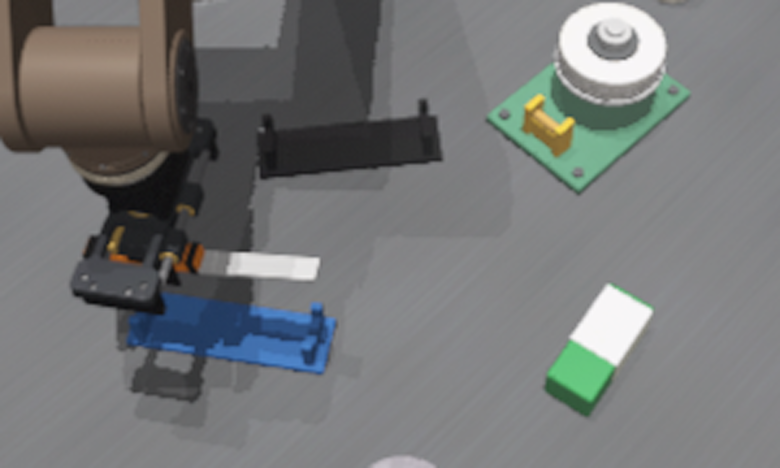

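```bash
python3 - <<'E'
from tilt import *
from scipy.optimize import least_squares
m=np.load('cw.npy');c=(m[:,:3],m[:,3:6],m[:,6]); S=cal('scene')
s=env.state();e=np.array(s['eef_pos']);y=s['tcp_rot'][2]
u=np.array([np.cos(y),np.sin(y),0]);n=np.array([-u[1],u[0],0]);z=np.array([0,0,1.])
tp=np.array([318.5/2.6+150,267/2.6+140]); bd=np.array([201/2.6+150,258/2.6+140])
def P(x,h,q):
    th,a,hz=q; ux=np.cos(th)*u-np.sin(th)*z; uz=np.sin(th)*u+np.cos(th)*z
    return e+[0,0,19]+(x-a)*ux+(h-hz)*uz
f=lambda q: np.r_[proj('s',P(110,6,q),S)-tp, (proj('w',P(2,18,q),c)[1]-201)*.5,(q[2]-6)*.05]
r=least_squares(f,[-.15,-36,5]);print(r.x,r.fun, P(110,3,r.x),P(0,0,r.x))
# front cradle end & yoke in wrist
print('cr front', ray('w',(315,39),8,c)[:2], 'tcp lateral to cradle: base edges row120', ray('w',(284.5,120),8,c)[:2],ray('w',(349,120),8,c)[:2])
C=(ray('w',(284.5,120),8,c)+ray('w',(349,120),8,c))[:2]/2; print(C,'lat of tcp rel', (e[:2]-C)@n[:2])
uc=np.array([np.cos(.609),np.sin(.609)]);print('centre',ray('w',(315,39),8,c)[:2]-100*uc)
E
```

```text
[ -0.18279555 -30.99865164   8.37931396] [ 0.05441105 -0.00968815  0.02255059  0.1189657 ] [ 553.97395835 -271.49381416  154.76813091] [ 465.71284871 -333.07684529  131.82239485]
cr front [ 550.12432344 -277.05285493] tcp lateral to cradle: base edges row120 [ 481.37742153 -291.32026659] [ 513.36813073 -338.24095023]
[ 497.37277613 -314.78060841] lat of tcp rel 3.1115213566287787
centre [ 468.1022759  -334.25760751]
```

Emit:
{"api": "drive_tool", "payload": {"commands": [{"dx": 3.5,"dy": 1,"dz": -20,"yaw": 0.6},{"dx": 0,"dy": 0,"dz": -30,"yaw": 0},{"dx": 0,"dy": 0,"dz": -20,"yaw": 0},{"dx": 0,"dy": 0,"dz": 0,"yaw": 0},{"dx": 0,"dy": 0,"dz": 0,"yaw": 0}]}}

```text
t: 25.92
eef_pos: [443.6, -349.5, 46.2]
tcp_rot: [-3.139, 0.0, 0.622]
ft_force: [1.1, -0.3, -3.2]
opening: 0.229
```

```bash
python3 - <<'E'
from tilt import *
look('w26.png',[],[])
save('scene','s26.png',(190,230,310,320),6)
E
```

```text
[ 443.6 -349.5   46.2] [-3.139  0.     0.622] 25.9167
```

View pics/w26.png

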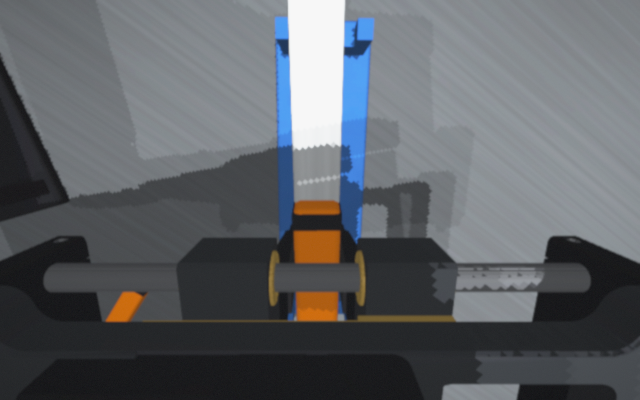

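View pics/s26.png

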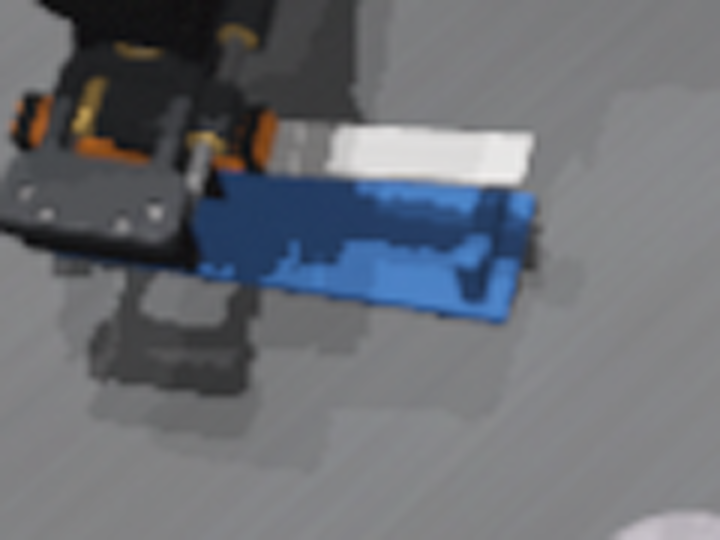

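Emit:
{"api": "drive_tool", "payload": {"commands": [{"dx": 1.5,"dy": -2.5,"dz": -8,"yaw": -0.8},{"dx": 0,"dy": 0,"dz": -4,"yaw": 0},{"dx": 0,"dy": 0,"dz": 0,"yaw": 0},{"dx": 0,"dy": 0,"dz": 0,"yaw": 0}]}}

```text
t: 26.35
eef_pos: [445.0, -353.5, 35.1]
tcp_rot: [3.142, 0.0, 0.605]
ft_force: [0.4, -0.3, -2.9]
opening: 0.227
```

```bash
python3 - <<'E'
from tilt import *
look('w27.png',[],[])
E
```

```text
[ 445.  -353.5   35.1] [3.142 0.    0.605] 26.35
```

View pics/w27.png

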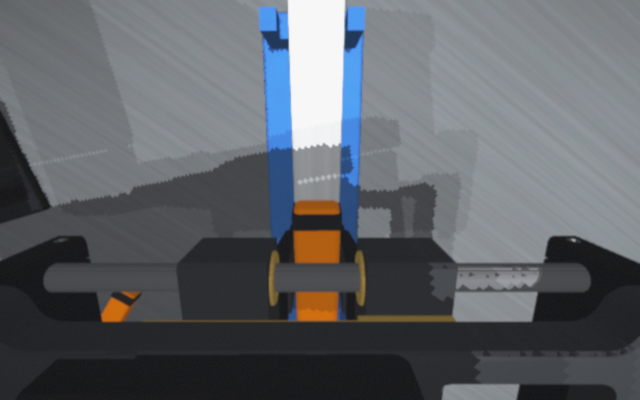

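Emit:
{"api": "drive_tool", "payload": {"commands": [{"dx": -1.5,"dy": 2,"dz": -3,"yaw": 0},{"dx": 0,"dy": 0,"dz": -2,"yaw": 0},{"dx": 0,"dy": 0,"dz": 0,"yaw": 0}]}}

```text
t: 26.65
eef_pos: [443.3, -351.3, 29.7]
tcp_rot: [-3.141, 0.0, 0.605]
ft_force: [-0.1, 0.7, -3.0]
opening: 0.229
```

Emit:
{"api": "drive_tool", "payload": {"commands": [{"dx": 0,"dy": 0,"dz": -2,"yaw": 0},{"dx": 0,"dy": 0,"dz": -2,"yaw": 0},{"dx": 0,"dy": 0,"dz": 0,"yaw": 0}]}}

```text
t: 26.9
eef_pos: [443.5, -351.5, 25.7]
tcp_rot: [-3.141, 0.0, 0.605]
ft_force: [1.1, -0.7, -3.0]
opening: 0.231
```

Emit:
{"api": "drive_tool", "payload": {"commands": [{"dx": 0,"dy": 0,"dz": -2,"yaw": 0},{"dx": 0,"dy": 0,"dz": -1.5,"yaw": 0},{"dx": 0,"dy": 0,"dz": 0,"yaw": 0}]}}

```text
t: 27.15
eef_pos: [443.5, -351.4, 22.2]
tcp_rot: [-3.141, 0.0, 0.605]
ft_force: [-0.8, 0.1, -3.0]
opening: 0.233
```

```bash
python3 - <<'E'
from tilt import *
look('w28.png',[],[])
save('scene','s28.png',(190,230,310,320),6)
E
```

```text
[ 443.5 -351.4   22.2] [-3.141  0.     0.605] 27.15
```

View pics/w28.png

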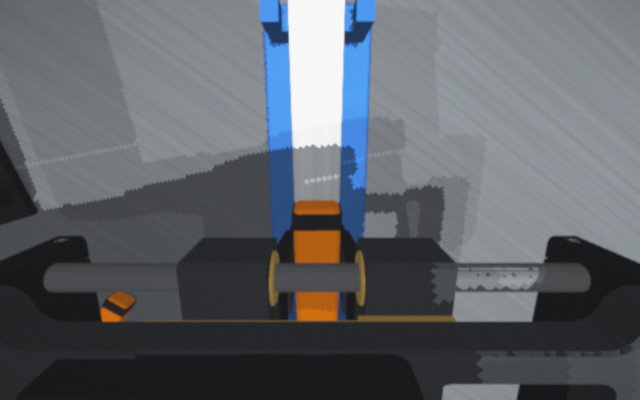

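View pics/s28.png

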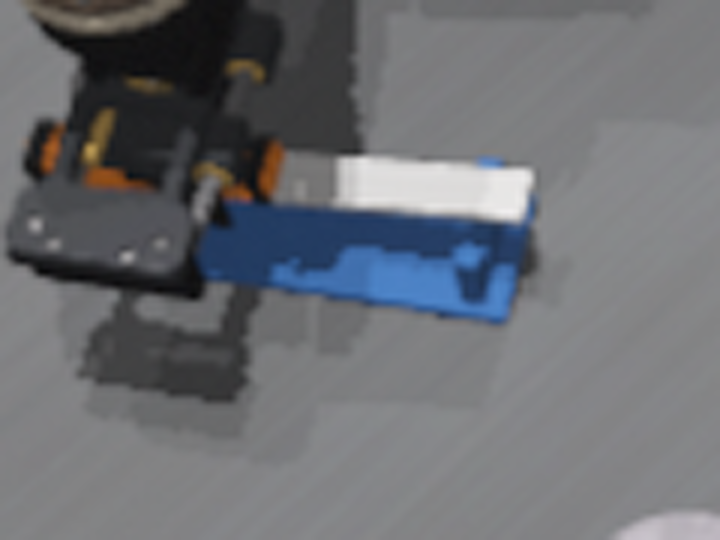

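Emit:
{"api": "drive_tool", "payload": {"commands": [{"dx": 0,"dy": 0,"dz": -2,"yaw": 0},{"dx": 0,"dy": 0,"dz": -2,"yaw": 0},{"dx": 0,"dy": 0,"dz": 0,"yaw": 0}]}}

```text
t: 27.5
eef_pos: [444.0, -351.7, 18.7]
tcp_rot: [3.14, -0.0, 0.606]
ft_force: [2.5, 1.9, 2.3]
opening: 0.225
```

Emit:
{"api": "drive_tool", "payload": {"commands": [{"dx": 0,"dy": 0,"dz": -2,"yaw": 0},{"dx": 0,"dy": 0,"dz": -1.5,"yaw": 0},{"dx": 0,"dy": 0,"dz": 0,"yaw": 0}]}}

```text
t: 27.75
eef_pos: [443.8, -351.7, 15.0]
tcp_rot: [3.141, -0.0, 0.606]
ft_force: [3.7, 0.5, 2.8]
opening: 0.233
```

Emit:
{"api": "drive_tool", "payload": {"commands": [{"dx": 0,"dy": 0,"dz": -1.5,"yaw": 0},{"dx": 0,"dy": 0,"dz": -1,"yaw": 0},{"dx": 0,"dy": 0,"dz": 0,"yaw": 0}]}}

```text
t: 28.0
eef_pos: [443.8, -351.7, 12.8]
tcp_rot: [3.141, -0.0, 0.605]
ft_force: [2.9, 2.4, 6.0]
opening: 0.227
```

```bash
python3 - <<'E'
from tilt import *
look('w29.png',[],[])
save('scene','s29.png',(190,230,310,320),6)
E
```

```text
[ 443.8 -351.7   12.8] [ 3.141 -0.     0.605] 28.0
```

View pics/w29.png

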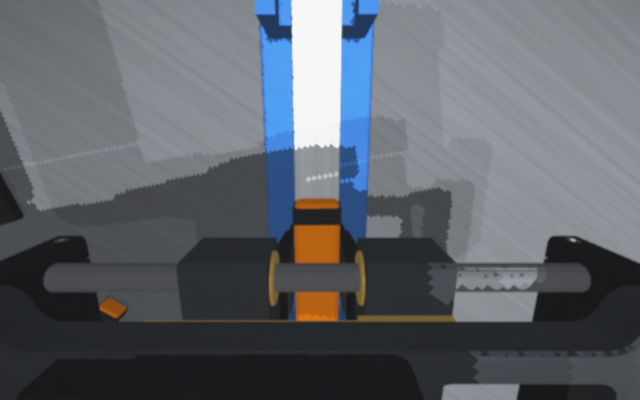

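View pics/s29.png

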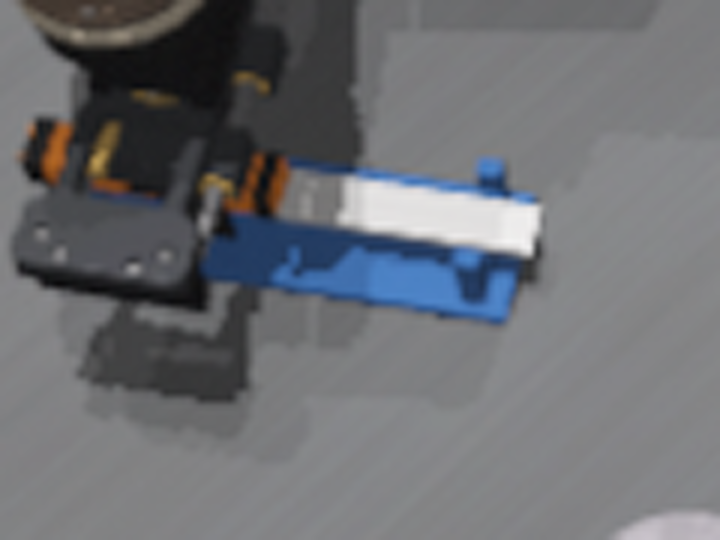

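Emit:
{"api": "drive_tool", "payload": {"commands": [{"dx": 0,"dy": 0,"dz": 0,"yaw": 0},{"dx": 0,"dy": 0,"dz": 0,"yaw": 0},{"dx": 0,"dy": 0,"dz": 0,"yaw": 0},{"dx": 0,"dy": 0,"dz": 0,"yaw": 0},{"dx": 0,"dy": 0,"dz": 0,"yaw": 0}], "grip": 0.7}}

```text
t: 28.52
eef_pos: [443.4, -351.5, 12.4]
tcp_rot: [-3.141, 0.0, 0.605]
ft_force: [0.3, -0.2, 0.1]
opening: 0.519
```

Emit:
{"api": "drive_tool", "payload": {"commands": [{"dx": 0,"dy": 0,"dz": 20,"yaw": 0},{"dx": 0,"dy": 0,"dz": 35,"yaw": 0},{"dx": 0,"dy": 0,"dz": 40,"yaw": 0},{"dx": 0,"dy": 0,"dz": 40,"yaw": 0},{"dx": -20,"dy": -30,"dz": 20,"yaw": 0}]}}

```text
t: 28.93
eef_pos: [426.0, -379.4, 172.0]
tcp_rot: [3.138, -0.001, 0.609]
ft_force: [1.2, -0.2, -0.0]
opening: 0.698
```

Emit:
{"api": "drive_tool", "payload": {"commands": [{"dx": -20,"dy": -30,"dz": 10,"yaw": 0},{"dx": -20,"dy": -30,"dz": 0,"yaw": 0},{"dx": 0,"dy": 0,"dz": 0,"yaw": 0},{"dx": 0,"dy": 0,"dz": 0,"yaw": 0}]}}

```text
t: 29.27
eef_pos: [382.4, -442.6, 177.4]
tcp_rot: [-3.142, 0.0, 0.602]
ft_force: [0.1, 0.1, -0.3]
opening: 0.701
```

```bash
python3 - <<'E'
from tilt import *
c,_=look('w30.png',['bar','cradle_seat','bar_tip'],[30,30,33])
save('scene','s30.png',(170,130,430,320),3)
E
```

```text
[ 382.4 -442.6  177.4] [-3.142  0.     0.602] 29.2667
bar [272.1  56.5] 0.96 [ 466.4 -331.8   30. ]
bar [134.4 191.4] 0.79 [ 271.1 -282.    30. ]
bar [547.5  68.6] 0.71 [ 608.8 -557.8   30. ]
bar [279.   59.7] 0.39 [ 467.8 -338.8   30. ]
cradle_seat [276.   54.2] 0.7 [ 470.2 -333.8   30. ]
cradle_seat [279.4  60.3] 0.3 [ 467.6 -339.4   30. ]
bar_tip [104.2 242.2] 0.79 [ 201.9 -281.3   33. ]
```

View pics/w30.png

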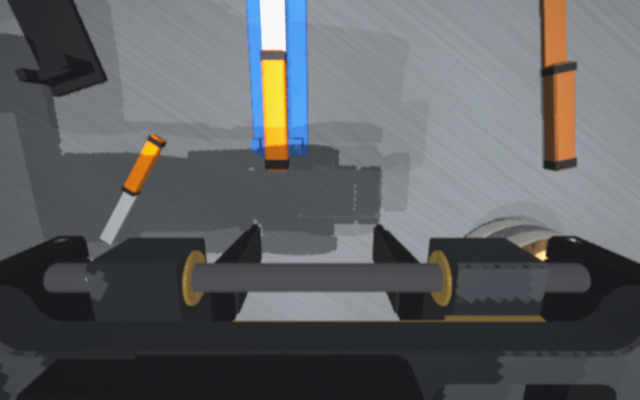

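View pics/s30.png

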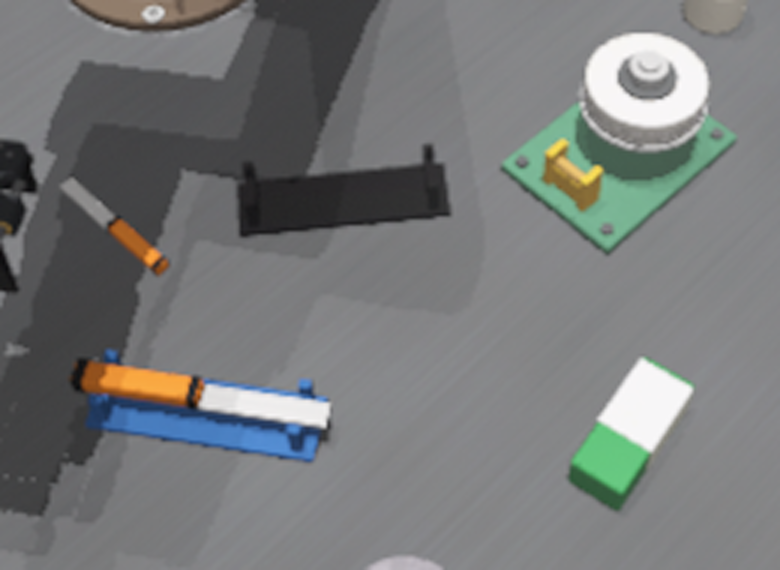

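```bash
python3 - <<'E'
from cell import env
s=env.state();print(s['t'],abs(s['qvel']).max(),s['ft_force'])
print(env.job_done())
E
```

```text
29.5167 0.002510813740572948 [-0.56324316  0.28420546  0.27392153]
the job is handed in; nothing more can be done
None
```

I levered the wheel up until the red band was inside the hub, laid the bar back in the blue cradle and handed the job in at 29.5 s; no verdict was reported.

**How it went**
- I took the large orange bar from the blue cradle. To tip its blade down, I pressed the handle on a cradle cheek.
- The first insertion was blocked: the tip hit the flange rim at about 23 N because the tilt was too small. I went back and tilted the bar further, and it then went in freely.
- I levered in three grips, the wrist force reaching about 40 N, and only the bar touched the wheel. The bar slipped in the fingers under the load, so I regripped it twice.

**Last checks**
- **Wheel:** image matching in the scene camera gives a rise of 16.3–16.8 mm from where it started. No red shows at the hub, and the wheel was still up in the last picture.
- **Bar:** it lies in both yokes, right side up. The detector puts its middle about 4 mm from the cradle's seat point.
- **Robot:** open and clear of everything, wrist force near zero.
- **Other things:** the compound block looked unmoved. The jar and spare wheel were only partly in the last picture and I did not measure them.

**What disagreed**
- The tilt measured from the wrist camera came out about 0.03 rad too large, which is why the first insertion failed.
- My first estimate of the wheel's starting height, about 3 mm, was probably 1–2 mm too high.

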